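# Plug in the relay modules and lock them with the adjustable wrench

## Robot

A 6-joint arm with a two-finger parallel gripper is mounted at the origin on the work surface. World frame = base frame: x ahead of the robot, y to its left, z up, the work surface at z = 0. Lengths are in m, angles in degrees, forces in N, time in s.
With the tool pointing down it reaches from about 0.4 to 0.825 m from the base axis. Payload 7 kg.
Tool frame: the origin (TCP) lies on the centre line of the jaws, within the pads' length; the fingertips stand 17 mm ahead of it and the grasp point (between the pads) lies 2 mm behind it; z points along the fingers, y is the direction in which the jaws open and shut (so a half turn about z gives the same grasp; the last joint's range is limited). The gripper opens to 88 mm and grips with 3 to 60 N. Pads are 19 mm wide; open, the fingers measure 130 mm over their backs; the gripper's body (78 mm by 193 mm) begins 47 mm behind the grasp point.
Start: joints at [87.095, 20.546, 0.682, 0, -70.136, -16.507], TCP at [0.224, 0.637, 0.216] pointing down, gripper open.
Joint ranges: [-176.03, 176.03], [-82.01, 121.73], [-58.28, 71.71], [-173.87, 95.51], [-174.79, -0.11], [-173.66, 173.66]. Speed limits (degrees/s): [136.94, 136.94, 172.46, 180, 180, 180].

## Interface

Orientations are given as [roll, pitch, yaw] about the fixed x, y, z axes, in that order (R = Rz(yaw) Ry(pitch) Rx(roll)).
In Python, from plant import telemetry, vision, close_job, recognise, silhouettes, place_of gives the robot as it stands.
- The arm moves only by the shell command python3 -m handwheel 'ROWS'. ROWS is JSON, a list that holds one entry, the list of rows, each a list of 5 numbers: the shift along the tool's x, y, z in m, then the turn about the tool's z in rad, then the closure, from 0 (fully open) to 1 (shut). In form: [[[tx, ty, tz, yaw, gripper], ...]]. A call has 1 to 20 rows; each row shifts and turns the commanded pose from where the row before left it, along the tool's axes as they then stand; what a row does not reach is not made up. A row lasts 1/12 s, in which the tool goes at most 41.7 mm and 7.16 degrees, less where a joint would pass 70% of its speed; a pose out of reach is approached as far as the arm can. A call with a gripper value outside its range is refused whole. The fingers move at their own pace and stop on an object; the grip force is fixed at half the most. Time passes only in rows, so rows that do not move let the fingers close. It gives the time, the measured TCP pose, the force and the opening at its end, in the units of the state.
- telemetry.get_obs(): the state, without advancing time (a new reading comes with each control period).
- vision.snapshot(name): name is "scene" or "top" or "wrist"; returns a dict with "color" (420x560x3 uint8, red, green, blue), "mtx" (3x3 intrinsics, pixels), "cam_to_world" (4x4, takes a point from camera to world coordinates); the wrist camera has in their place "tool_from_camera" (4x4, takes a point from camera to tool coordinates, whose origin is the TCP and whose axes are the flange's). Camera axes: x right, y down, z forward; pixel columns grow to the right and rows downward; lengths in m; the calibration is good to about 2 mm. A picture is of the moment at which its call begins: read the wrist's pose just before it. There is no depth.
- close_job(): hands the job in, once; it reports no verdict.
Trained networks look in a picture, given as the dict that the camera call returned (one of the last four; its "shot" number tells which), for a name from the list of things; names that differ only in an ending like _2 or _b are one class to them, and where a whole thing is asked for, a point or a joint stands for the part that bears it (a point fixed in the world has none). Each returns a list of dicts, best first, with "conf" (0 to 1); they miss things now and then, are a little off and sometimes report something else, mostly with a low value. They report only what shows in the picture. A call takes as long as a camera call. They do not tell look-alikes from the thing itself.
- recognise(name, picture): "xy" ([column, row] in pixels, amid what is visible of it).
- silhouettes(name, picture): "region" (420x560 bool, what is visible of it) and "xy" ([column, row] in pixels, amid what is visible of it).
- place_of(name, picture): "xy" ([column, row] in pixels: a listed point, or the origin of a listed thing).
The state is a dict: "clock": time; "joint_pos": joint angles; "qvel": joint speeds; "tau": joint torques, N m; "tool_pos": TCP position; "orientation": TCP orientation; "force": force on the tool from outside, world axes, zero at the start; "moment": the same for the moment, N m; "opening": finger opening in m.
Only numpy, scipy, OpenCV 4.12 (cv2) and the standard library are available. Lean on these libraries where they do the work, as an engineer would, in place of code of your own. Each camera call takes 0.05 s, during which the arm holds its last target.

## Task

Push every loose black relay module on the bench fully home, flush, into a recess of the amplifier chassis, one in each. Then set the adjustable wrench flat over the hex head of the locking bar, roll its worm until the jaw is snug on the hex, and with the wrench alone (never pushing the bar or hex by hand) turn the bar clockwise to its stop over the row of recesses. Finally lay the wrench flat on its rubber mat again, and leave the other things on the bench where they are.

Things in the scene. Friction and masses are not known exactly. Their poses are not given: they have to be found in the camera images.
- chassis: open amplifier chassis, fixed to the bench, 280 mm (x) by 260 mm (y). Origin at bench level under the axis of the hex head. In its frame the grey raised deck (top 60 mm above the bench) covers x -130 to -45 mm at every y (-180 to 80 mm) and also y 38 to 80 mm; the rest is an aluminium deck, 54 mm high, with a row of three recesses along -y of the hex. A thin front panel stands on its +x edge (68 mm high).
- recess0 (a point): centre of the mouth of recess 0, level with the aluminium deck, 75 mm from the hex axis; axes as the chassis. Mouth 37 mm (x) by 29 mm (y), walls 6 mm between recesses. Inside, 17 mm down, a stiff brass contact plate carries the module and leaves it 7 mm proud; it gives way under about 6 N (no spring) and stops 24 mm down, where the module's top is flush with the deck.
- recess1 (a point): centre of the mouth of recess 1, level with the aluminium deck, 110 mm from the hex axis; axes as the chassis. Mouth 37 mm (x) by 29 mm (y), walls 6 mm between recesses. Inside, 17 mm down, a stiff brass contact plate carries the module and leaves it 7 mm proud; it gives way under about 6 N (no spring) and stops 24 mm down, where the module's top is flush with the deck.
- recess2 (a point): centre of the mouth of recess 2, level with the aluminium deck, 145 mm from the hex axis; axes as the chassis. Mouth 37 mm (x) by 29 mm (y), walls 6 mm between recesses. Inside, 17 mm down, a stiff brass contact plate carries the module and leaves it 7 mm proud; it gives way under about 6 N (no spring) and stops 24 mm down, where the module's top is flush with the deck.
- module0: black plastic relay module, a block 34 mm (x) by 26 mm (y) by 24 mm high, 45 g, with three brass strips on top; origin at the centre of its underside, z up. Any module fits any recess, either way round (its x along the chassis x). One to three are present.
- module1: black plastic relay module, a block 34 mm (x) by 26 mm (y) by 24 mm high, 45 g, with three brass strips on top; origin at the centre of its underside, z up. Any module fits any recess, either way round (its x along the chassis x). One to three are present.
- module2: black plastic relay module, a block 34 mm (x) by 26 mm (y) by 24 mm high, 45 g, with three brass strips on top; origin at the centre of its underside, z up. Any module fits any recess, either way round (its x along the chassis x). One to three are present.
- lockbar (a joint): angle of the locking bar (rad): 0 when swung well clear of the recesses, grows as it is turned clockwise seen from above, stop at 1.10 with the bar lying over the middle of the recess row. Stiff (0.12 N m); stays where left. The bar's underside is 2 mm above the aluminium deck, so a module that stands proud blocks it.
- hex (a point): on the axis of the locking bar's hex head, at the foot of the hex, level with the grey deck (60 mm up) and with the top of the hub disc (64 mm across) around it. Hex 24 mm across flats, 12 mm high. This frame turns with the bar: x runs along the bar, and two flats are parallel to x (the others at 60 degrees); z up.
- bar_tip (a point): end of the locking bar (20 mm wide, 4 mm thick) at its top face, 165 mm from the hex axis
- wrench: steel adjustable wrench, 220 mm long, 14 mm thick, 0.36 kg, lying flat. Origin on its underside, at the centre of a 24 mm hex held snugly in its jaws. x points out of the mouth, the handle runs to -x (20 mm wide, from x -50 to -200 mm). The fixed jaw's face is at y +12 mm; the moving jaw is on the -y side; both reach to about x +17 mm; the throat is at x -17 mm. Head 54 mm wide, x -50 to -17 mm. The balance point is near x -80 mm.
- jaw (a joint): how far the moving jaw has closed (m): 0 wide open (36 mm between the jaws), the gap is 36 mm minus this value, snug on the 24 mm hex at 0.012. Driven only by the worm.
- worm (a joint): turn of the wrench's worm (rad), 0 at fully open. The worm is a knurled roller 18 mm across and 14 mm long, axis along wrench y, standing 5 mm above the flat of the head. Rolling its top towards the mouth (+x) closes the jaw by 2.5 mm a radian, about 0.28 mm for each mm that a fingertip pressed on it with 5 to 15 N strokes along; rolling to -x opens it. Stiff (0.02 N m), holds itself.
- worm_top (a point): top of the worm, 19 mm above the wrench's underside, at x -33 mm, y -6 mm of the wrench
- wrench_grip (a point): middle of the handle near the balance point, x -85 mm of the wrench, 7 mm above its underside
- mat: black rubber mat fixed on the bench, 280 mm (x) by 170 mm (y), 3 mm thick; origin at the centre of its underside; the wrench lies on it
- dial: bystander: aluminium control dial 44 mm across, 20 mm high
- capacitor: bystander: blue can capacitor, 35 mm across, 50 mm high, upright
- spool: bystander: white reel 54 mm across, 40 mm high
- carton: bystander: small cardboard box 60 x 50 x 45 mm
- driver: bystander: screwdriver lying on the bench
- jar: bystander: small jar 52 mm across, 60 mm high
Not all that is in view belongs to the job. There is more than one size of the wrench; the one meant has the size given above.

How it is judged:
By the outcome, as a careful person would: the job done as asked, in the order asked, and still so for the second after the job is handed in, with the robot touching nothing.
Of module0, module1, module2 only 1 to 3 are there at a start; the rules pass over those that are not, and their reading is None.
At some moment in a run one of module0, module1, module2 may be knocked a few centimetres aside while the robot is not near it.
Once in a run the grip may slacken for a moment while it holds something.
It also fails if it takes over 210 s, if anything falls off the work surface, if the arm or the gripper's body presses on something with over 40 N, if the wrist force passes 120 N, or if a joint passes its speed limit or range.

## Working session

There is one attempt and no reset: what is moved stays moved. The work goes in short steps, Python scripts to look and compute and a shell command to move; the robot and the scene stay as the last step left them, time stands still between calls to the robot, and variables do not carry over. Pictures are saved under pics/ and viewed, and the job is handed in when it is done.

```bash
ls; mkdir -p pics; python3 - <<'E'
from plant import telemetry, vision
import cv2
print(telemetry.get_obs())
for n in ["scene","top","wrist"]:
    s=vision.snapshot(n); cv2.imwrite(f"pics/{n}0.png",s["color"][:,:,::-1]); print(n,s["mtx"].tolist(),s.get("cam_to_world",s.get("tool_from_camera")).tolist(),s.get("shot"))
E
```

```text
pics
{'clock': 0.0, 'joint_pos': array([ 8.70955817e+01,  2.05902121e+01,  6.33659871e-01, -2.10913838e-02,
       -7.01366471e+01, -1.65071064e+01]), 'qvel': array([-0.00695515, -0.04854995, -0.07228873, -0.02593799, -0.02875789,
       -0.05517432]), 'tau': array([-1.14636114e-03, -5.82713807e+01,  2.93058622e+01,  6.99699238e+00,
        6.87793960e-03, -1.59854899e-04]), 'tool_pos': array([0.22418641, 0.63613503, 0.2152326 ]), 'orientation': array([ 1.79905008e+02, -7.47365399e-03, -1.94187009e+01]), 'force': array([0.0970004 , 0.08090645, 0.50869762]), 'moment': array([-0.0184067 ,  0.05138651,  0.01181581]), 'opening': 0.0876207256823062}
scene [[380.0834446558222, 0.0, 275.52629877340826], [0.0, 380.0834446558222, 207.8201007451366], [0.0, 0.0, 1.0]] [[0.4346744912022976, 0.590183839595925, -0.6802507788880768, 1.313788705055731], [0.9005865867211911, -0.28600773175728134, 0.3273276297426327, -0.35436510175323727], [-0.0013735049685624726, -0.7549056979880777, -0.6558319149212204, 0.8690750402747209], [0.0, 0.0, 0.0, 1.0]] 1
top [[384.432585474351, 0.0, 282.0863029405992], [0.0, 384.432585474351, 210.57524467168764], [0.0, 0.0, 1.0]] [[0.014240724293169978, -0.9986333434888228, 0.05028565445472891, 0.43858930408299557], [-0.9998535645629261, -0.013744779747924913, 0.010194629002148202, 0.015500162391702044], [-0.009489531201082882, -0.05042346975383104, -0.998682843797553, 1.1968377684271405], [0.0, 0.0, 0.0, 1.0]] 2
wrist [[359.755362417815, 0.0, 280.4117302287615], [0.0, 359.755362417815, 209.61238033694772], [0.0, 0.0, 1.0]] [[-8.508397667592246e-06, -0.9551980778149055, -0.29596728208759365, 0.07996973807593973], [0.9999999931971408, -4.255791433643262e-05, 0.00010860268112610726, -0.000989131578609137], [-0.00011633282249460717, -0.29596727915013515, 0.955198071678927, -0.16833877122682472], [0.0, 0.0, 0.0, 1.0]] 3
```

View pics/scene0.png

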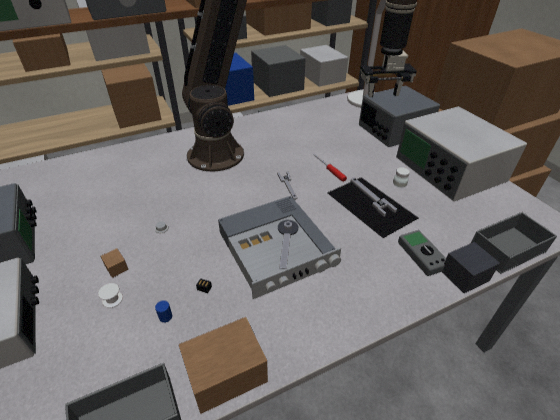

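View pics/top0.png

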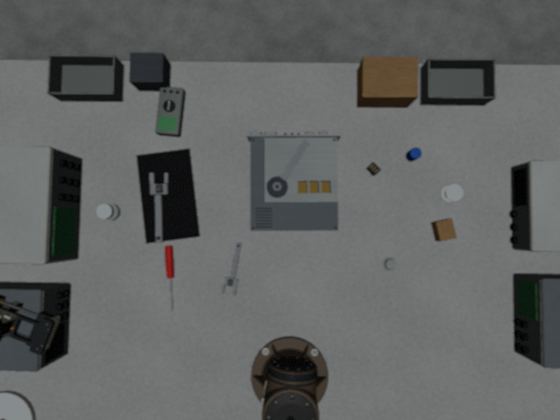

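View pics/wrist0.png

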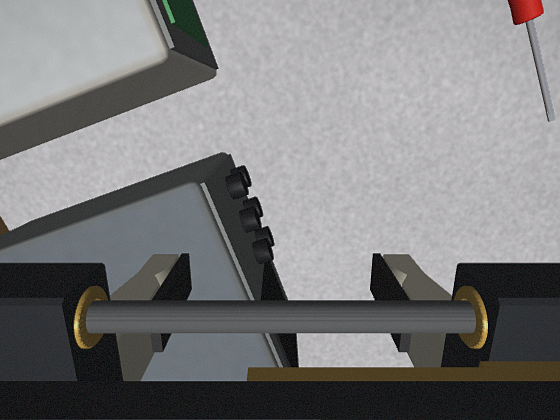

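```bash
cat > h.py <<'E'
import numpy as np, cv2
from plant import telemetry, vision, recognise, silhouettes, place_of
from scipy.spatial.transform import Rotation as R
def pose():
    o=telemetry.get_obs(); T=np.eye(4); T[:3,:3]=R.from_euler('xyz',o['orientation'],degrees=True).as_matrix(); T[:3,3]=o['tool_pos']; return T,o
def snap(n):
    T,o=pose(); s=vision.snapshot(n)
    s['W']=s['cam_to_world'] if n!='wrist' else T@s['tool_from_camera']; s['n']=n
    return s
def ray(s,px,z):
    px=np.atleast_2d(px); K=s['mtx']; d=np.c_[(px[:,0]-K[0,2])/K[0,0],(px[:,1]-K[1,2])/K[1,1],np.ones(len(px))]@s['W'][:3,:3].T
    c=s['W'][:3,3]; t=(z-c[2])/d[:,2]; return c+d*t[:,None]
def proj(s,P):
    P=np.atleast_2d(P); q=(P-s['W'][:3,3])@s['W'][:3,:3]; q=q@s['mtx'].T; return q[:,:2]/q[:,2:]
def save(s,name,crop=None,scale=1):
    im=s['color'][:,:,::-1]
    if crop: x0,y0,x1,y1=crop; im=im[y0:y1,x0:x1]
    if scale!=1: im=cv2.resize(im,None,fx=scale,fy=scale,interpolation=cv2.INTER_CUBIC)
    cv2.imwrite('pics/'+name+'.png',im)
def st():
    T,o=pose(); print('t',round(o['clock'],2),'p',o['tool_pos'].round(4),'rpy',o['orientation'].round(2),'F',o['force'].round(1),'op',round(o['opening'],4)); return o
def go(x,y,z,yaw=None):
    """print tool-frame shift to reach world xyz,yaw"""
    T,o=pose(); d=T[:3,:3].T@(np.array([x,y,z])-T[:3,3])
    print('shift along present tool axes mm',(d*1000).round(1),'j6',o['joint_pos'][5].round(1), 'j1',o['joint_pos'][0].round(1))
    if yaw is not None:
        e=(yaw-o['orientation'][2]+180)%360-180; print('tool turn rad',round(-np.radians(e),4))
def look(names,s,fn=place_of,z=None):
    for n in names:
        for r in fn(n,s)[:4]:
            print(n,round(r['conf'],2),np.round(r['xy'],1), '' if z is None else ray(s,r['xy'],z)[0].round(4))
E
python3 - <<'E'
from h import *
Z=dict(chassis=0,hex=.06,bar_tip=.06,recess0=.054,recess1=.054,recess2=.054,module0=0,wrench=.003,worm_top=.022,wrench_grip=.01,mat=0,dial=0,capacitor=0,spool=0,carton=0,driver=0,jar=0)
for n in ["top","scene"]:
    s=snap(n); print(n)
    for k,z in Z.items(): look([k],s,place_of,z)
save(snap('top'),'topc',(120,120,480,320),2.2)
E
```

```text
top
chassis 0.89 [276.5 185.6] [0.5768 0.0463 0.    ]
hex 0.72 [276.  187.6] [0.5639 0.0462 0.06  ]
bar_tip 0.79 [306.9 144.3] [ 0.6949 -0.0441  0.06  ]
recess0 0.9 [300.8 186.6] [ 0.5685 -0.0277  0.054 ]
recess0 0.89 [324.9 191.1] [ 0.556  -0.0996  0.054 ]
recess0 0.8 [314.5 187.9] [ 0.5652 -0.0686  0.054 ]
recess1 0.9 [300.8 186.6] [ 0.5685 -0.0277  0.054 ]
recess1 0.89 [324.9 191.1] [ 0.556  -0.0996  0.054 ]
recess1 0.8 [314.5 187.9] [ 0.5652 -0.0686  0.054 ]
recess2 0.9 [300.8 186.6] [ 0.5685 -0.0277  0.054 ]
recess2 0.89 [324.9 191.1] [ 0.556  -0.0996  0.054 ]
recess2 0.8 [314.5 187.9] [ 0.5652 -0.0686  0.054 ]
module0 0.54 [156.9 205.4] [0.5097 0.4197 0.    ]
module0 0.53 [369.8 166.4] [ 0.641  -0.2447  0.    ]
wrench 0.74 [159.5 175.6] [0.6031 0.4133 0.003 ]
wrench 0.7 [230.7 288.8] [0.2552 0.1826 0.003 ]
wrench 0.7 [276.3 188. ] [0.569  0.0467 0.003 ]
worm_top 0.63 [158.1 192.4] [0.5485 0.4098 0.022 ]
worm_top 0.6 [229.7 281.5] [0.28   0.1834 0.022 ]
wrench_grip 0.87 [156.2 203.4] [0.5153 0.4187 0.01  ]
wrench_grip 0.77 [234.8 269.8] [0.3143 0.1702 0.01  ]
mat 0.69 [165.9 194
[... 1226 characters left out ...]
165.  318.7] [ 0.6863 -0.3722  0.003 ]
worm_top 0.6 [381.7 201.9] [0.5672 0.4124 0.022 ]
worm_top 0.6 [282.9 177.1] [0.2892 0.1696 0.022 ]
wrench_grip 0.74 [374.4 194.5] [0.5118 0.4254 0.01  ]
wrench_grip 0.72 [289.  180.1] [0.3016 0.1891 0.01  ]
wrench_grip 0.44 [379.6 203.8] [0.5617 0.4103 0.01  ]
mat 0.86 [374.2 206.8] [0.5579 0.3921 0.    ]
dial 0.62 [161.8 228.6] [ 0.3432 -0.3017  0.    ]
capacitor 0.54 [166.6 318.6] [ 0.6856 -0.3684  0.    ]
capacitor 0.4 [374.  194.4] [0.5014 0.4336 0.    ]
spool 0.76 [111.8 295.3] [ 0.5468 -0.4869  0.    ]
carton 0.93 [117.3 270.2] [ 0.4612 -0.4598  0.    ]
driver 0.47 [326.2 170.3] [0.2967 0.3565 0.    ]
jar 0.71 [397.1 184.5] [0.4911 0.5475 0.    ]
```

View pics/topc.png

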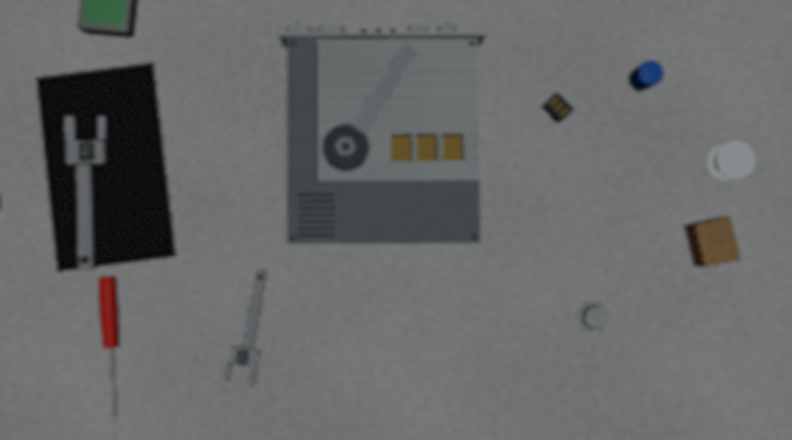

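```bash
python3 - <<'E'
from h import *
st(); go(.59,-.24,.216,0)
s=snap('top'); im=s['color'][140:255,125:210].astype(float); im=np.clip(im*4,0,255).astype('uint8'); cv2.imwrite('pics/mat.png',cv2.resize(im[:,:,::-1],None,fx=5,fy=5))
E
```

```text
t 2.0 p [0.2243 0.6366 0.2162] rpy [-180.      0.    -19.41] F [-0.   0.2  0.5] op 0.088
shift along present tool axes mm [6.362e+02 7.052e+02 2.000e-01] j6 -16.5 j1 87.1
tool turn rad -0.3388
```

View pics/mat.png

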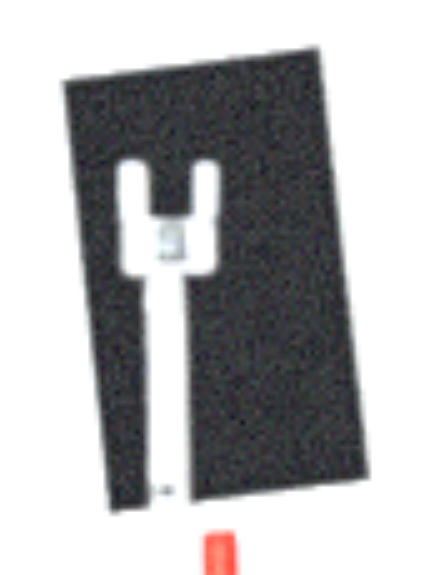

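```bash
python3 -m handwheel '[[[0.0106,0.0117,0,0,0],[0.0212,0.0235,0,0,0],[0.0318,0.0352,0,0,0],[0.0318,0.0352,0,0,0],[0.0318,0.0352,0,0,0],[0.0318,0.0352,0,0,0],[0.0318,0.0352,0,0,0],[0.0318,0.0352,0,0,0],[0.0318,0.0352,0,0,0],[0.0318,0.0352,0,0,0],[0.0318,0.0352,0,0,0],[0.0318,0.0352,0,0,0],[0.0318,0.0352,0,0,0],[0.0318,0.0352,0,0,0],[0.0318,0.0352,0,0,0],[0.0318,0.0352,0,0,0],[0.0318,0.0352,0,0,0],[0.0318,0.0352,0,0,0],[0.0318,0.0352,0,0,0],[0.0318,0.0352,0,0,0]]]'; python3 -c "
from h import *
st(); go(.59,-.24,.216,0)"
```

```text
clock: 3.72
tool_pos: [0.5324, -0.1013, 0.2166]
orientation: [-180.0, -0.0, -19.4]
force: [1.3, 1.3, 0.8]
opening: 0.0878
t 3.72 p [ 0.5324 -0.1013  0.2166] rpy [-1.7997e+02 -5.0000e-02 -1.9410e+01] F [1.3 1.3 0.8] op 0.0878
shift along present tool axes mm [100.4 111.6   0.6] j6 60.6 j1 9.9
tool turn rad -0.3388
```

```bash
python3 -m handwheel '[[[0.025,0.028,0,0,0],[0.02,0.022,0,0,0],[0.015,0.017,0,0,0],[0.007,0.008,0,0,0],[0,0,0,-0.113,0],[0,0,0,-0.113,0],[0,0,0,-0.113,0],[0,0,0,0,0]]]'; python3 - <<'E'
from h import *
st(); s=snap('wrist'); save(s,'w1'); look(['module0'],s,place_of,0); look(['recess0','hex','bar_tip'],s,place_of,.054)
for r in silhouettes('module0',s)[:2]:
    print(r['conf'],r['xy'],r['region'].sum())
E
```

```text
clock: 4.38
tool_pos: [0.57, -0.1919, 0.2162]
orientation: [-180.0, 0.0, 0.3]
force: [-0.1, 0.3, 0.4]
opening: 0.0875
t 4.38 p [ 0.57   -0.1919  0.2162] rpy [-179.99    0.      0.31] F [-0.1  0.3  0.4] op 0.0875
module0 0.83 [340.4 112.4] [ 0.6366 -0.2524  0.    ]
recess0 0.82 [144.1 182.1] [ 0.5743 -0.0628  0.054 ]
recess0 0.74 [180.5 183.9] [ 0.5727 -0.0968  0.054 ]
recess0 0.61 [110.5 184.7] [ 0.5716 -0.0309  0.054 ]
hex 0.92 [ 24.4 189.9] [0.5661 0.0513 0.054 ]
bar_tip 0.83 [98.7 24.4] [ 0.7079 -0.0394  0.054 ]
bar_tip 0.49 [338.5 116.2] [ 0.6352 -0.2422  0.054 ]
bar_tip 0.47 [555.2 184.3] [ 0.5742 -0.4495  0.054 ]
0.67 [340.7, 114.7] 994
```

View pics/w1.png

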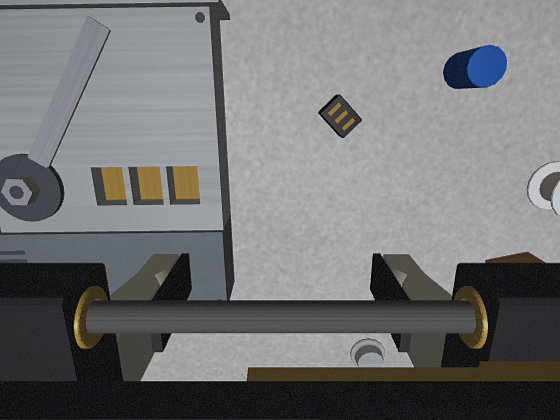

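```bash
cat >> h.py <<'E'
def modrect(s,ctr,zt=.024,half=40):
    """dark blob near ctr; hull projected; fit module pose by matching outline of 34x26x24 block"""
    from scipy.optimize import minimize
    x0=int(max(ctr[0]-half,0)); y0=int(max(ctr[1]-half,0))
    sub=s['color'][y0:y0+2*half,x0:x0+2*half]
    hsv=cv2.cvtColor(np.ascontiguousarray(sub),cv2.COLOR_RGB2HSV)
    m=((hsv[...,2]<95)|((hsv[...,1]>90)&(hsv[...,0]<30))).astype('uint8')
    m=cv2.morphologyEx(m,cv2.MORPH_OPEN,np.ones((3,3)))
    n,l,stt,c=cv2.connectedComponentsWithStats(m)
    k=1+np.argmin([np.hypot(*(c[i]-np.array(ctr)+[x0,y0]))-stt[i,4]*.01 for i in range(1,n)]); m=(l==k)
    M=np.zeros(s['color'].shape[:2],'uint8'); M[y0:y0+2*half,x0:x0+2*half]=m
    return M
def fitmod(s,M,zb=0.):
    from scipy.optimize import minimize
    S=4
    ys,xs=np.where(M); bx0,by0,bx1,by1=xs.min()-10,ys.min()-10,xs.max()+10,ys.max()+10
    big=cv2.resize(M[by0:by1,bx0:bx1],None,fx=S,fy=S,interpolation=cv2.INTER_LINEAR)
    big=(cv2.resize(M[by0:by1,bx0:bx1].astype(np.float32),None,fx=S,fy=S)>.5)
    def rend(p):
        c,sn=np.cos(p[2]),np.sin(p[2]); P=[[p[0]+c*a-sn*b,p[1]+sn*a+c*b,z] for a in(-.017,.017) for b in(-.013,.013) for z in (zb,zb+.024)]
        q=(proj(s,P)-[bx0,by0]+.5)*S-.5
        im=np.zeros(big.shape,'uint8'); cv2.fillConvexPoly(im,cv2.convexHull(np.round(q*16).astype(np.int32)),1,shift=4); return im>0
    c0=ray(s,[[xs.mean(),ys.mean()]],zb+.012)[0]
    best=None
    for a in range(0,180,20):
        r=minimize(lambda p:1-(rend(p)&big).sum()/(rend(p)|big).sum(),[c0[0],c0[1],np.radians(a)],method='Nelder-Mead',options=dict(initial_simplex=[[c0[0],c0[1],np.radians(a)],[c0[0]+.006,c0[1],np.radians(a)],[c0[0],c0[1]+.006,np.radians(a)],[c0[0],c0[1],np.radians(a+25)]],maxiter=150))
        if best is None or r.fun<best.fun: best=r
    p=best.x; return p[0],p[1],np.degrees(p[2])%180,1-best.fun
E
python3 - <<'E'
from h import *
s=snap('wrist'); M=modrect(s,(340,115)); print(M.sum(), fitmod(s,M))
r=silhouettes('module0',s)
if r: print(fitmod(s,r[0]['region'].astype('uint8')))
E
```

```text
1036 (np.float64(0.6338288934380794), np.float64(-0.24904011729030195), np.float64(44.807681167827724), np.float64(0.9594273459688171))
(np.float64(0.6338576014179191), np.float64(-0.24911963873799753), np.float64(44.77344934049341), np.float64(0.9478335724533716))
```

```bash
python3 - <<'E'
from h import *
st(); go(.634,-.249,.10,44.8); print(pose()[1]['joint_pos'])
E
```

```text
t 4.78 p [ 0.5701 -0.192   0.2162] rpy [-1.8e+02 -1.0e-02 -4.0e-02] F [ 0.7 -0.2  0. ] op 0.0875
shift along present tool axes mm [ 63.9  57.  116.2] j6 90.0 j1 -0.0
tool turn rad -0.7826
[-2.00726211e-02  1.36885979e+01 -8.97553222e+00 -4.89550470e-04
 -6.73295276e+01  8.99789708e+01]
```

```bash
python3 -m handwheel '[[[0.0106,0.0095,0.012,0,0],[0.016,0.0142,0.02,0,0],[0.016,0.0142,0.024,0,0],[0.016,0.0142,0.024,0,0],[0.0053,0.0048,0.02,0,0],[0,0,0.016,-0.11,0],[0,0,0,-0.112,0],[0,0,0,-0.112,0],[0,0,0,-0.112,0],[0,0,0,-0.112,0],[0,0,0,-0.112,0],[0,0,0,-0.112,0],[0,0,0,0,0]]]'; python3 - <<'E'
from h import *
st(); go(.634,-.249,.032,44.8); s=snap('wrist'); save(s,'w2')
E
```

```text
clock: 5.87
tool_pos: [0.6341, -0.249, 0.1001]
orientation: [-180.0, 0.0, 45.1]
force: [-0.2, 0.8, 0.4]
opening: 0.0873
t 5.87 p [ 0.6341 -0.249   0.1001] rpy [-1.7999e+02  1.0000e-02  4.5070e+01] F [-0.2  0.8  0.4] op 0.0873
shift along present tool axes mm [-0.1 -0.  68.1] j6 140.2 j1 -5.1
tool turn rad 0.0048
```

View pics/w2.png

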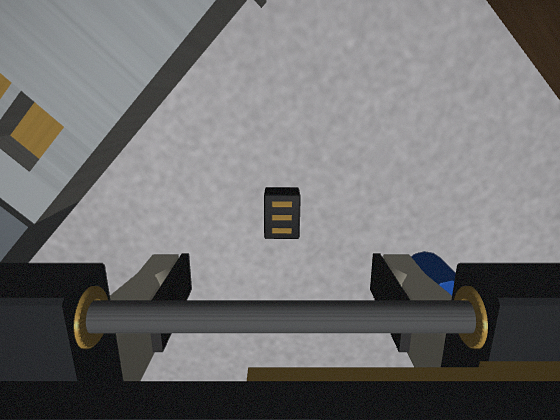

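```bash
python3 - <<'E'
from h import *
s=snap('wrist'); M=modrect(s,(282,213)); print(M.sum(), fitmod(s,M)); go(.634,-.249,.032,44.8)
E
```

```text
1858 (np.float64(0.6340433772183154), np.float64(-0.2492249265565608), np.float64(43.89877060595118), np.float64(0.9580243729447417))
shift along present tool axes mm [-0.  -0.1 68.1] j6 139.7 j1 -5.1
tool turn rad -0.004
```

```bash
python3 -m handwheel '[[[0,0,0.02,0,0],[0,0,0.024,0,0],[0,0,0.016,0,0],[0,0,0.008,0,0],[0,0,0,0,1],[0,0,0,0,1],[0,0,0,0,1],[0,0,0,0,1],[0,0,0,0,1],[0,0,0,0,1],[0,0,0,0,1],[0,0,0,0,1]]]'; python3 -m handwheel '[[[0,0,-0.015,0,1],[0,0,-0.03,0,1],[0,0,-0.03,0,1],[0,0,-0.025,0,1],[0,0,0,0,1]]]'
```

```text
clock: 6.97
tool_pos: [0.6342, -0.2491, 0.0325]
orientation: [180.0, -0.0, 44.8]
force: [0.4, 0.5, -0.4]
opening: 0.0396
clock: 7.38
tool_pos: [0.6372, -0.25, 0.1388]
orientation: [179.5, -0.3, 44.9]
force: [1.0, -0.7, 1.1]
opening: 0.0066
```

```bash
python3 -m handwheel '[[[0,0,0,0,0],[0,0,0,0,0],[0,0,0,0,0],[0,0,0,0,0],[0,0,0,0,0],[0,0,0,0,0]]]'; python3 - <<'E'
from h import *
st(); s=snap('wrist'); save(s,'w3'); look(['module0'],s,place_of,0)
E
```

```text
clock: 7.88
tool_pos: [0.6338, -0.249, 0.1314]
orientation: [-179.9, 0.0, 44.8]
force: [-0.3, 0.4, 0.2]
opening: 0.0411
t 7.88 p [ 0.6338 -0.249   0.1314] rpy [-1.7994e+02  5.0000e-02  4.4820e+01] F [-0.3  0.4  0.2] op 0.0411
module0 0.62 [284.7 191.9] [ 0.6386 -0.2482  0.    ]
```

View pics/w3.png

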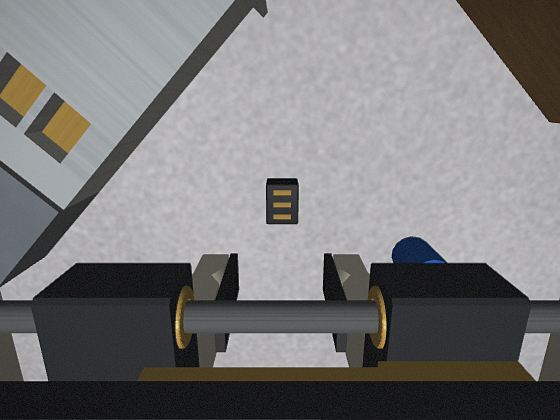

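```bash
python3 -m handwheel '[[[0,0,0.02,0,0.4],[0,0,0.03,0,0.4],[0,0,0.03,0,0.4],[0,0,0.014,0,0.4],[0,0,0.0055,0,0.4],[0,0,0,0,1],[0,0,0,0,1],[0,0,0,0,1],[0,0,0,0,1],[0,0,0,0,1],[0,0,0,0,1],[0,0,0,0,1],[0,0,0,0,1],[0,0,0,0,1],[0,0,0,0,1]]]'
```

```text
clock: 9.23
tool_pos: [0.634, -0.2491, 0.0327]
orientation: [180.0, 0.0, 44.8]
force: [-0.4, 0.7, -0.1]
opening: 0.0004
```

```bash
python3 - <<'E'
from h import *
st(); s=snap('wrist'); save(s,'w4'); look(['module0'],s,place_of,0)
print(proj(s,[[.634,-.249,0],[.634,-.249,.024]]), s['tool_from_camera'])
E
```

```text
t 9.23 p [ 0.634  -0.2491  0.0327] rpy [180.     0.    44.82] F [-0.4  0.7 -0.1] op 0.0004
module0 0.97 [282.6 239.8] [ 0.6343 -0.2496  0.    ]
[[281.58638507 239.4281098 ]
 [281.72912078 256.20679621]] [[-8.52011832e-06 -9.55166796e-01 -2.96068221e-01  8.10792204e-02]
 [ 9.99999999e-01 -2.35446841e-05  4.71816330e-05 -7.78603417e-04]
 [-5.20371619e-05 -2.96068220e-01  9.55166795e-01 -1.68337253e-01]
 [ 0.00000000e+00  0.00000000e+00  0.00000000e+00  1.00000000e+00]]
```

View pics/w4.png

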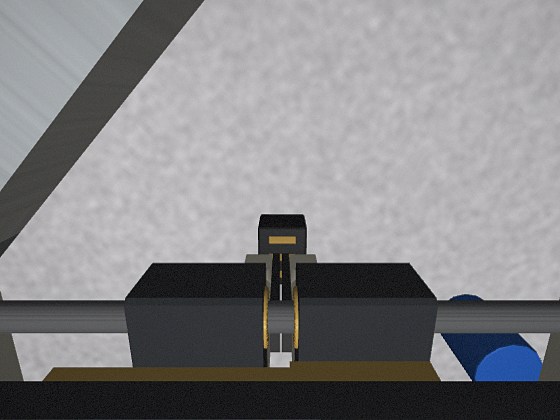

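```bash
python3 - <<'E'
from h import *
s=snap('wrist'); W=s['tool_from_camera']; s['W']=W
print(proj(s,[[0,0,.017],[.0095,0,.017],[.0095,0,-.002],[-.0095,0,.017],[.0095,0,-.03]]))
save(s,'w5',(220,190,340,380),4)
E
```

```text
[[281.78901935 250.00521274]
 [281.80841532 234.10957073]
 [281.95115233 247.81690506]
 [281.77015863 265.46220081]
 [282.22308988 273.93163798]]
```

View pics/w5.png

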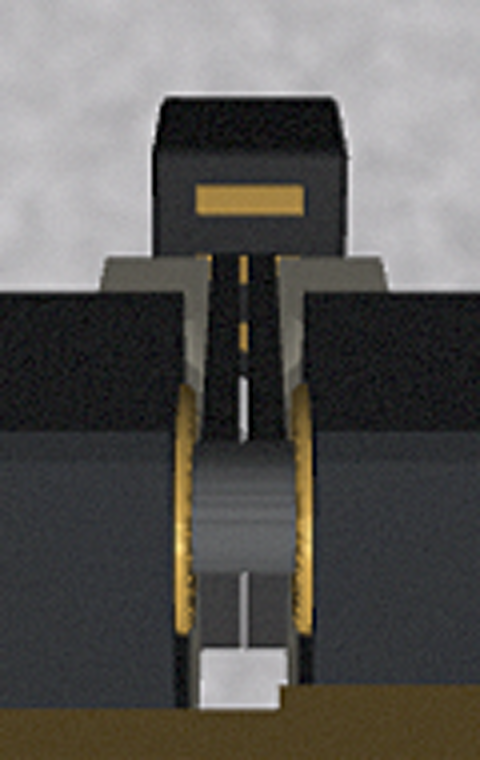

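```bash
python3 - <<'E'
from h import *
s=snap('wrist'); s['W']=s['tool_from_camera']
for zt in(.0327,.0087): print(zt,proj(s,[[.017,-.013,zt],[.017,.013,zt]]).tolist())
E
```

```text
0.0327 [[259.55683404378874, 212.48692005094617], [303.88772013995634, 212.4858590855281]]
0.0087 [[257.01722109781605, 226.42943271957708], [306.75157720386903, 226.42815150075114]]
```

```bash
python3 -m handwheel '[[[0,0,0.004,0,1],[0,0,0.004,0,1],[0,0,0,0,1]]]'; python3 -m handwheel '[[[0,0,0.002,0,1],[0,0,0,0,1]]]';python3 -m handwheel '[[[0,0,0.002,0,1],[0,0,0,0,1]]]'
```

```text
clock: 9.68
tool_pos: [0.6333, -0.2489, 0.0234]
orientation: [-179.9, 0.0, 44.8]
force: [-0.9, -0.3, 0.7]
opening: 0.0002
clock: 9.85
tool_pos: [0.6338, -0.249, 0.0221]
orientation: [-180.0, 0.0, 44.8]
force: [-0.3, -0.9, -0.5]
opening: 0.0006
clock: 10.02
tool_pos: [0.6339, -0.249, 0.0203]
orientation: [-180.0, 0.0, 44.8]
force: [-0.0, 0.7, -1.2]
opening: 0.0005
```

```bash
for i in 1 2 3 4; do python3 -m handwheel '[[[0,0,0.001,0,1],[0,0,0,0,1]]]' | egrep 'tool|force'; done
```

```text
tool_pos: [0.634, -0.249, 0.0196]
force: [0.0, 0.3, 0.0]
tool_pos: [0.634, -0.249, 0.0186]
force: [-0.8, -0.1, -0.5]
tool_pos: [0.634, -0.249, 0.0175]
force: [0.3, -0.5, 0.9]
tool_pos: [0.6339, -0.249, 0.0165]
force: [0.0, 0.7, -0.3]
```

```bash
for i in 1 2 3 4; do python3 -m handwheel '[[[0,0,0.001,0,1],[0,0,0,0,1]]]' | egrep 'tool|force'; done; python3 - <<'E'
from h import *
save(snap('wrist'),'w6',(180,150,380,400),2.4);save(snap('scene'),'s6',(160,240,260,340),6)
E
```

```text
tool_pos: [0.6339, -0.249, 0.0155]
force: [0.1, -0.4, 0.9]
tool_pos: [0.6339, -0.249, 0.0145]
force: [0.6, -0.3, -0.1]
tool_pos: [0.6342, -0.2491, 0.014]
force: [-1.0, 0.9, 4.0]
tool_pos: [0.6343, -0.2492, 0.0139]
force: [-3.4, 1.6, 9.6]
```

View pics/w6.png

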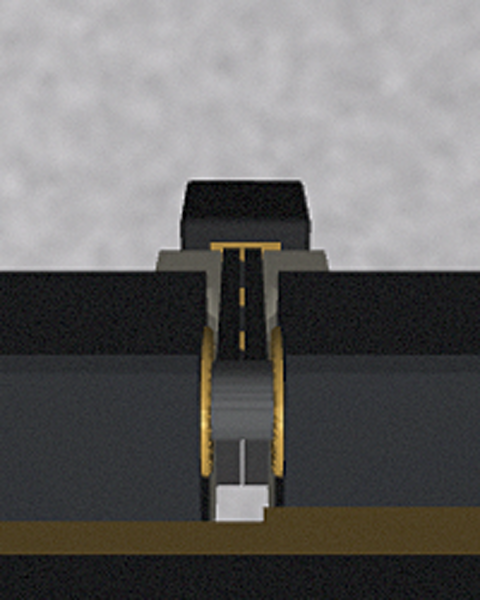

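View pics/s6.png

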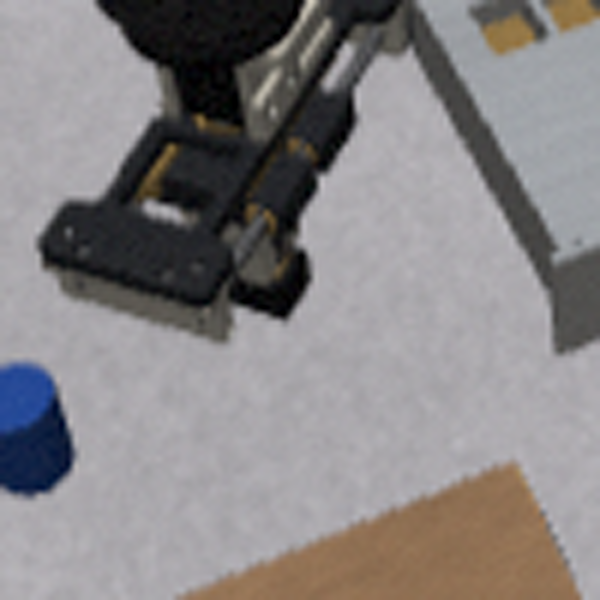

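```bash
python3 -m handwheel '[[[0,0,-0.01,0,1],[0,0,-0.01,0,0.4],[0,0,0,0,0.4],[0,0,0,0,0.4],[0,0,0,0,0.4],[0,0,0,0,0.4],[0,0,0,0,0.4],[0,0,0,0,0.4],[0,0,0,0,0.4],[0,0,0,0,0.4]]]'; python3 - <<'E'
from h import *
st(); s=snap('wrist'); save(s,'w7'); M=modrect(s,(282,237)); print(M.sum(), fitmod(s,M))
E
```

```text
clock: 12.28
tool_pos: [0.634, -0.249, 0.0324]
orientation: [-180.0, 0.0, 44.8]
force: [-0.3, 0.7, 1.0]
opening: 0.0508
t 12.28 p [ 0.634  -0.249   0.0324] rpy [-1.7998e+02  1.0000e-02  4.4820e+01] F [-0.3  0.7  1. ] op 0.0508
3003 (np.float64(0.6335430905586726), np.float64(-0.24946110356687198), np.float64(44.46413955963886), np.float64(0.8607601741841836))
```

View pics/w7.png

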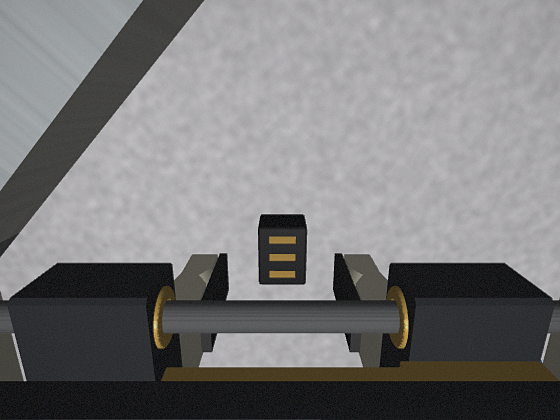

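```bash
python3 -m handwheel '[[[0,0,0.009,0,0.4],[0,0,0.01,0,0.4],[0,0,0.0065,0,0.4],[0,0,0.002,0,0.4],[0,0,0,0,1],[0,0,0,0,1],[0,0,0,0,1],[0,0,0,0,1],[0,0,0,0,1],[0,0,0,0,1],[0,0,0,0,1],[0,0,0,0,1]]]'
```

```text
clock: 13.33
tool_pos: [0.6343, -0.2491, 0.0056]
orientation: [180.0, -0.0, 44.8]
force: [0.0, 0.0, 1.4]
opening: 0.0256
```

```bash
python3 -m handwheel '[[[0,0,-0.012,0,1],[0,0,-0.03,0,1],[0,0,-0.04,0,1],[0,0,-0.04,0,1],[0,0,-0.022,0,1],[0,0,0,0.09,1],[0,0,0,0.115,1],[0,0,0,0.115,1],[0,0,0,0.115,1],[0,0,0,0.115,1],[0,0,0,0.115,1],[0,0,0,0.09,1],[0,0,0,0.03,1],[0,0,0,0,1]]]'; python3 - <<'E'
from h import *
st(); go(.52,-.06,.15,0)
E
```

```text
clock: 14.5
tool_pos: [0.6339, -0.249, 0.1499]
orientation: [-180.0, -0.0, -0.2]
force: [-0.4, -0.2, -0.2]
opening: 0.0255
t 14.5 p [ 0.6339 -0.249   0.1499] rpy [-1.8e+02 -1.0e-02 -2.4e-01] F [-0.4 -0.2 -0.2] op 0.0255
shift along present tool axes mm [-1.147e+02 -1.885e+02 -1.000e-01] j6 94.9 j1 -5.1
tool turn rad -0.0042
```

```bash
python3 -m handwheel '[[[-0.009,-0.0145,0,0,1],[-0.0175,-0.029,0,0,1],[-0.0175,-0.029,0,0,1],[-0.0175,-0.029,0,0,1],[-0.0175,-0.029,0,0,1],[-0.0175,-0.029,0,0,1],[-0.012,-0.02,0,0,1],[-0.006,-0.01,0,0,1],[0,0,0,0,1],[0,0,0,0,1]]]'; python3 - <<'E'
from h import *
st(); s=snap('wrist'); save(s,'w8'); look(['recess0'],s,place_of,.054); look(['hex','bar_tip'],s,place_of,.06)
E
```

```text
clock: 15.33
tool_pos: [0.5205, -0.059, 0.1499]
orientation: [-180.0, -0.1, -0.0]
force: [-0.2, -0.1, -0.2]
opening: 0.0258
t 15.33 p [ 0.5205 -0.059   0.1499] rpy [-1.8e+02 -7.0e-02 -3.0e-02] F [-0.2 -0.1 -0.2] op 0.0258
recess0 0.94 [240.8 141.7] [ 0.5707 -0.0292  0.054 ]
recess0 0.69 [336. 140.] [ 0.5719 -0.0983  0.054 ]
recess0 0.57 [289.8 138.7] [ 0.5728 -0.0648  0.054 ]
hex 0.81 [131.5 142.1] [0.5711 0.0478 0.06  ]
hex 0.17 [510.3 356.1] [ 0.389  -0.2555  0.06  ]
bar_tip 0.66 [511.3 354.8] [ 0.3903 -0.2561  0.06  ]
```

View pics/w8.png

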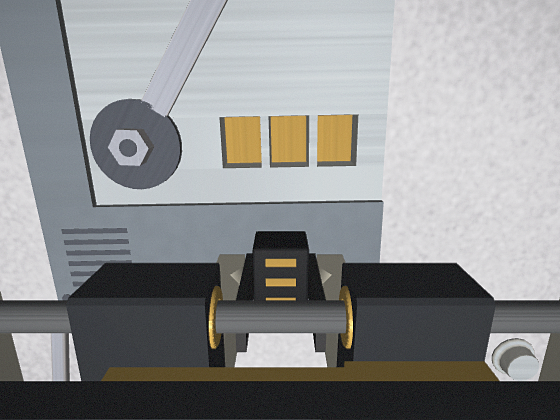

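```bash
python3 - <<'E'
from h import *
s=snap('wrist')
im=s['color']; x0,y0,x1,y1=205,100,375,185
g=im[y0:y1,x0:x1].astype(int); m=((g[...,2]<110)).astype('uint8')
n,l,stt,c=cv2.connectedComponentsWithStats(m)
for i in range(1,n):
    if stt[i,4]<500: continue
    cn=max(cv2.findContours((l==i).astype('uint8'),0,1)[0],key=len)
    r=cv2.minAreaRect(cn); b=cv2.boxPoints(r)+[x0,y0]
    P=ray(s,b,.054)[:,:2]; q=ray(s,[[r[0][0]+x0,r[0][1]+y0]],.054)[0]
    e=[np.linalg.norm(P[k]-P[k-1])*1000 for k in range(4)]
    d=[np.degrees(np.arctan2(*(P[k]-P[k-1])[::-1])) for k in range(4)]
    print(stt[i],q.round(4),np.round(e,1),np.round(d,2))
E
```

```text
[  62   15   40   52 2011] [ 0.5715 -0.0636  0.054 ] [36.5 27.6 36.5 28.8] [  -0.85  -90.22 -179.01   89.78]
[ 111   14   41   52 2019] [ 0.5721 -0.0994  0.054 ] [36.4 28.3 36.5 29.5] [   1.46  -90.21 -176.65   89.78]
[  13   16   42   53 2014] [ 0.5706 -0.0288  0.054 ] [36.9 28.3 36.8 29.5] [  -0.91  -88.08 -179.03   92.01]
```

```bash
python3 - <<'E'
from h import *
s=snap('wrist'); save(s,'w9',(225,220,335,330),5); s['W']=s['tool_from_camera']
for z in(-.0184,.0056): print(z,proj(s,[[.017,-.013,z],[.017,.013,z]]).round(1).tolist())
go(.5715,-.0636,.066,1.2)
E
```

```text
-0.0184 [[253.9, 245.4], [311.6, 245.4]]
0.0056 [[257.1, 227.1], [307.7, 227.1]]
shift along present tool axes mm [51.3  3.4 82.8] j6 74.9 j1 14.9
tool turn rad -0.0249
```

View pics/w9.png

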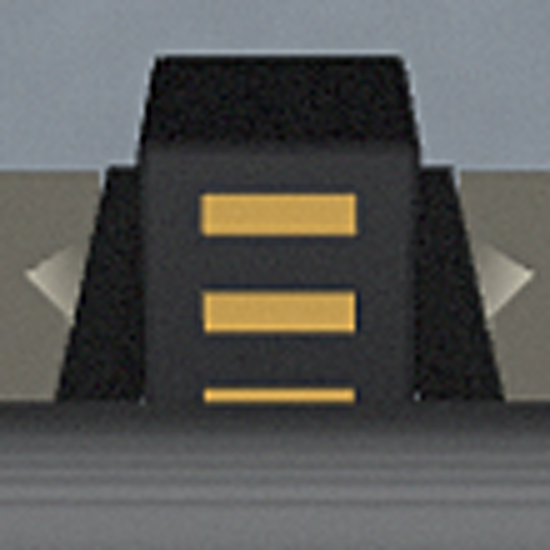

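```bash
python3 -m handwheel '[[[0.01,0.001,0.01,-0.0249,1],[0.018,0.0015,0.02,0,1],[0.016,0.0015,0.025,0,1],[0.007,0,0.018,0,1],[0.002,0,0.008,0,1],[0,0,0,0,1],[0,0,0,0,1]]]'; python3 - <<'E'
from h import *
st(); go(.5735,-.0642,.066,1.2); s=snap('wrist'); save(s,'w10',(160,100,400,330),3)
E
```

```text
clock: 16.22
tool_pos: [0.5727, -0.0627, 0.0681]
orientation: [180.0, 0.1, 1.2]
force: [-0.1, -0.5, -0.6]
opening: 0.0256
t 16.22 p [ 0.5727 -0.0627  0.0681] rpy [1.7997e+02 7.0000e-02 1.2500e+00] F [-0.1 -0.5 -0.6] op 0.0256
shift along present tool axes mm [0.7 1.5 2.1] j6 78.0 j1 13.2
tool turn rad 0.0008
```

View pics/w10.png

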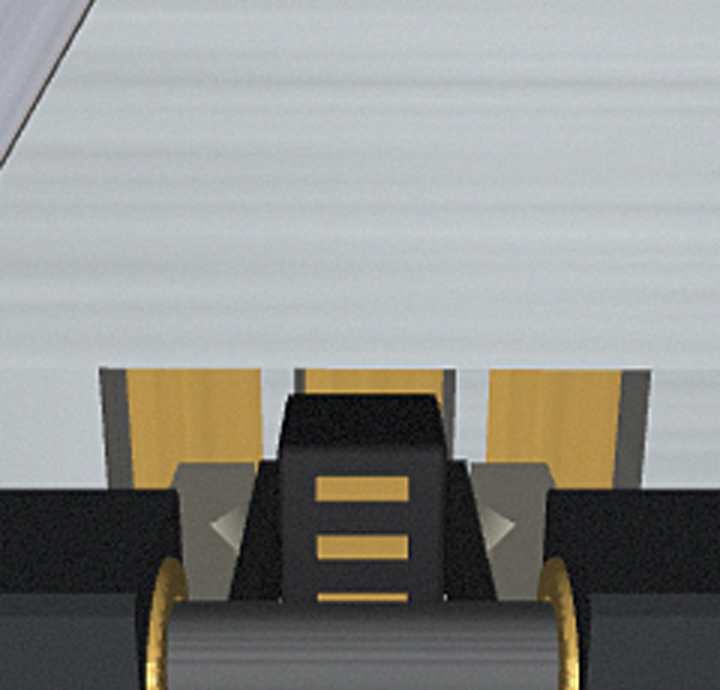

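```bash
python3 - <<'E'
from h import *
s=snap('wrist'); T,_=pose(); zb=T[2,3]-.0056
b=ray(s,[[160+288/3,100+395/3],[160+438/3,100+395/3]],zb); m=ray(s,[[160+296/3,100+368.5/3],[160+455/3,100+368.5/3]],.054)
print(b.round(4),m.round(4))
E
```

```text
[[ 0.5876 -0.0486  0.0638]
 [ 0.5882 -0.0744  0.0638]] [[ 0.589  -0.0494  0.054 ]
 [ 0.5896 -0.078   0.054 ]]
```

```bash
python3 -m handwheel '[[[0.0002,0.002,0,0,1],[0,0,0.004,0,1],[0,0,0.004,0,1],[0,0,0.003,0,1],[0,0,0,0,1]]]'; python3 - <<'E'
from h import *
st(); s=snap('wrist'); save(s,'w11',(160,100,400,330),3)
E
```

```text
clock: 16.73
tool_pos: [0.5728, -0.0643, 0.0565]
orientation: [-180.0, 0.1, 1.3]
force: [-0.1, -0.5, -0.8]
opening: 0.0254
t 16.73 p [ 0.5728 -0.0643  0.0565] rpy [-1.80e+02  6.00e-02  1.26e+00] F [-0.1 -0.5 -0.8] op 0.0254
```

View pics/w11.png

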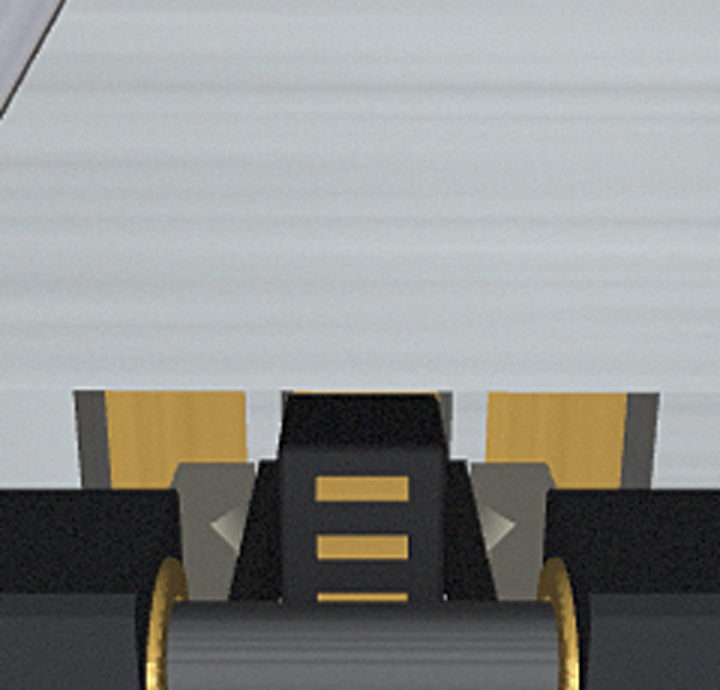

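```bash
python3 -m handwheel '[[[-0.0007,0.0006,0,0,1],[0,0,0.003,0,1],[0,0,0.003,0,1],[0,0,0,0,1]]]'; python3 - <<'E'
from h import *
st(); s=snap('wrist'); save(s,'w12',(160,100,400,330),3)
E
```

```text
clock: 17.12
tool_pos: [0.5722, -0.0649, 0.0504]
orientation: [180.0, 0.1, 1.3]
force: [-0.7, -0.4, -0.9]
opening: 0.0255
t 17.12 p [ 0.5722 -0.0649  0.0504] rpy [1.80e+02 5.00e-02 1.26e+00] F [-0.7 -0.4 -0.9] op 0.0255
```

View pics/w12.png

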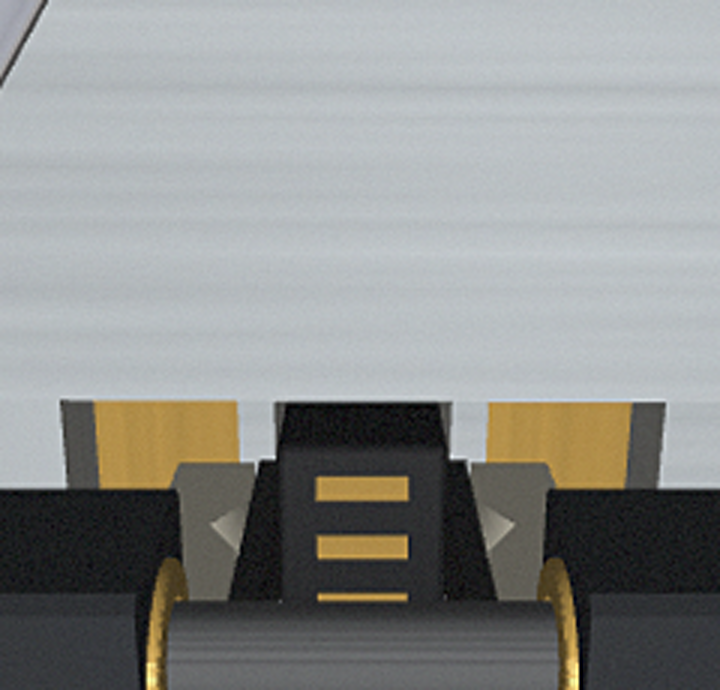

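```bash
python3 -m handwheel '[[[0,0,0.003,0,1],[0,0,0.0017,0,1],[0,0,0,0,1]]]';  python3 -m handwheel '[[[0,0,0,0,0.55],[0,0,0,0,0.55],[0,0,0,0,0.55],[0,0,0,0,0.55]]]'
```

```text
clock: 17.42
tool_pos: [0.5724, -0.0649, 0.046]
orientation: [180.0, 0.0, 1.3]
force: [-0.4, 0.0, -0.0]
opening: 0.0257
clock: 17.75
tool_pos: [0.5728, -0.0649, 0.0466]
orientation: [-180.0, -0.0, 1.3]
force: [0.7, -0.6, 0.5]
opening: 0.0389
```

```bash
python3 - <<'E'
from h import *
st(); s=snap('wrist'); save(s,'w13',(160,100,400,330),3)
E
```

```text
t 17.75 p [ 0.5728 -0.0649  0.0466] rpy [-1.80e+02 -2.00e-02  1.27e+00] F [ 0.7 -0.6  0.5] op 0.0389
```

View pics/w13.png

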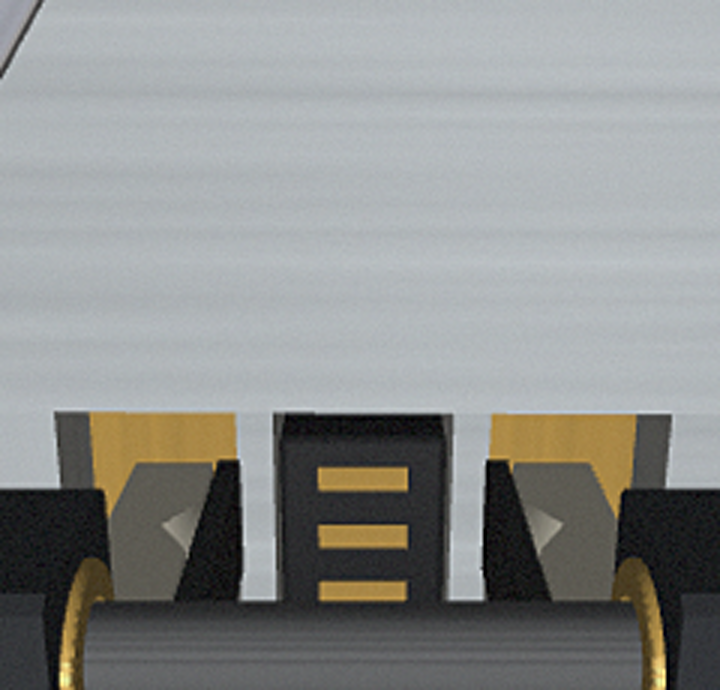

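```bash
python3 -m handwheel '[[[0,0,-0.008,0,0.55],[0,0,-0.012,0,0.55],[0,0,-0.004,0,1],[0,0,0,0,1],[0,0,0,0,1],[0,0,0,0,1],[0,0,0,0,1],[0,0,0,0,1],[0,0,0,0,1],[0,0,0,0,1]]]'; python3 - <<'E'
from h import *
st(); s=snap('wrist'); save(s,'w14',(160,100,400,330),3)
E
```

```text
clock: 18.63
tool_pos: [0.5726, -0.0649, 0.0702]
orientation: [180.0, 0.0, 1.3]
force: [-0.1, 0.9, 0.0]
opening: 0.0004
t 18.63 p [ 0.5726 -0.0649  0.0702] rpy [1.7999e+02 3.0000e-02 1.2700e+00] F [-0.1  0.9  0. ] op 0.0004
```

View pics/w14.png

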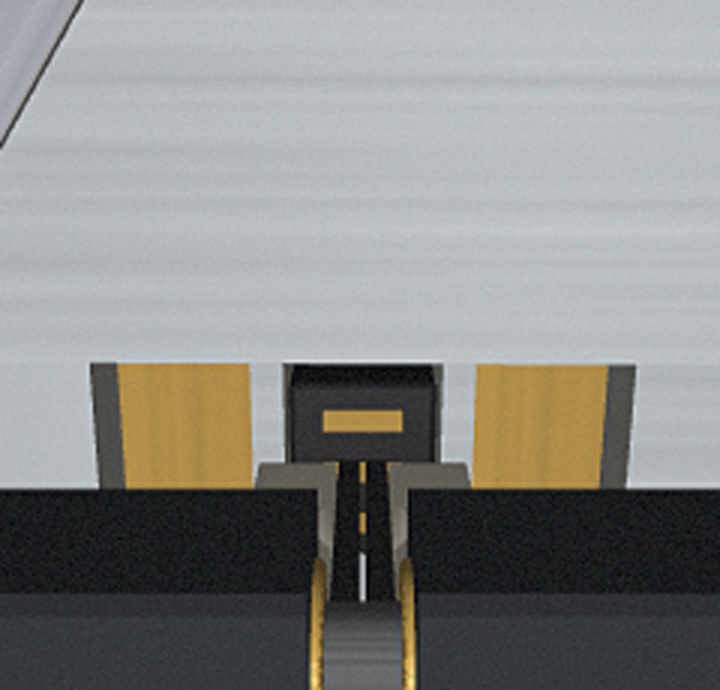

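```bash
python3 -m handwheel '[[[0,0,0.008,0,1],[0,0,0.008,0,1],[0,0,0.002,0,1],[0,0,0,0,1]]]'|egrep 'tool|force'; for i in 1 2 3; do python3 -m handwheel '[[[0,0,0.001,0,1],[0,0,0.001,0,1],[0,0,0,0,1]]]' | egrep 'tool|force'; done
```

```text
tool_pos: [0.5719, -0.065, 0.0512]
force: [0.2, -0.2, -0.8]
tool_pos: [0.5728, -0.0649, 0.0505]
force: [-0.5, -0.0, -0.9]
tool_pos: [0.5729, -0.0649, 0.0487]
force: [-0.7, 0.7, 3.4]
tool_pos: [0.5728, -0.0649, 0.0464]
force: [-0.1, 0.1, 3.6]
```

```bash
for i in 1 2 3 4; do python3 -m handwheel '[[[0,0,0.001,0,1],[0,0,0.0005,0,1],[0,0,0,0,1]]]' | egrep 'tool|force'; done
```

```text
tool_pos: [0.5728, -0.0649, 0.0449]
force: [0.4, 0.2, 3.3]
tool_pos: [0.5729, -0.0649, 0.0437]
force: [-0.9, -0.1, 6.1]
tool_pos: [0.573, -0.0649, 0.0434]
force: [-5.5, 1.2, 15.9]
tool_pos: [0.5732, -0.065, 0.0432]
force: [-8.5, 1.6, 29.4]
```

```bash
python3 -m handwheel '[[[0,0,-0.003,0,1],[0,0,-0.01,0,1],[-0.005,0,-0.03,0,0],[-0.01,0,-0.03,0,0],[-0.01,0,-0.01,0,0],[-0.01,0,0,0,0],[-0.01,0,0,0,0],[0,0,0,0,0],[0,0,0,0,0]]]'; python3 - <<'E'
from h import *
st(); s=snap('wrist'); save(s,'w15',(0,0,420,260),1.9);look(['recess0'],s,place_of,.054); look(['hex','bar_tip'],s,place_of,.06)
E
```

```text
clock: 21.52
tool_pos: [0.5266, -0.066, 0.1226]
orientation: [180.0, 0.1, 1.3]
force: [-0.1, 0.0, -0.4]
opening: 0.0416
t 21.52 p [ 0.5266 -0.066   0.1226] rpy [1.7999e+02 1.0000e-01 1.2600e+00] F [-0.1  0.  -0.4] op 0.0416
recess0 0.84 [229.  153.8] [ 0.571  -0.0302  0.054 ]
recess0 0.65 [332.7 156.2] [ 0.571  -0.0985  0.054 ]
```

View pics/w15.png

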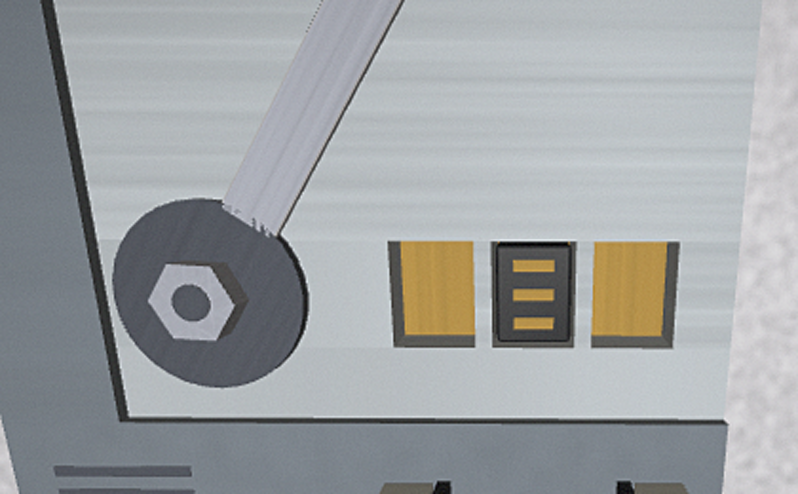

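```bash
python3 -m handwheel '[[[-0.005,-0.015,-0.01,0,0],[-0.005,-0.03,-0.01,0,0],[-0.005,-0.03,-0.01,0,0],[0,-0.025,0,0,0],[0,-0.015,0,0.022,0],[0,0,0,0,0],[0,0,0,0,0]]]'; python3 - <<'E'
from h import *
st(); s=snap('wrist'); save(s,'w16');look(['recess0'],s,place_of,.054); look(['hex','bar_tip'],s,place_of,.06)
s2=dict(s); save(s,'w16c',(180,60,400,230),3.6)
E
```

```text
clock: 22.3
tool_pos: [0.5102, 0.0494, 0.1531]
orientation: [180.0, 0.0, 0.1]
force: [-0.4, -0.7, -0.3]
opening: 0.0875
t 22.3 p [0.5102 0.0494 0.1531] rpy [1.7998e+02 4.0000e-02 1.2000e-01] F [-0.4 -0.7 -0.3] op 0.0875
recess0 0.89 [486.2 125.7] [ 0.5717 -0.0988  0.054 ]
recess0 0.7 [389.5 127.4] [ 0.5703 -0.0287  0.054 ]
hex 0.8 [287.9 129.6] [0.5691 0.0452 0.06  ]
```

View pics/w16.png

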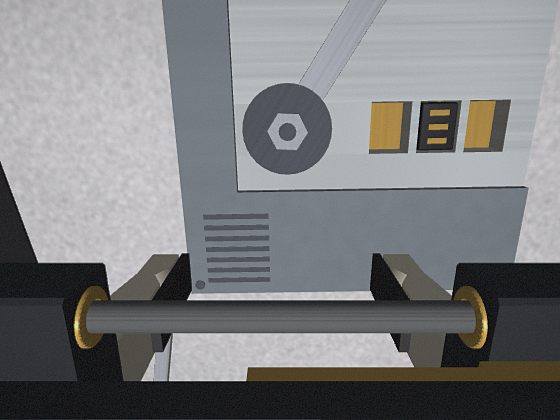

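View pics/w16c.png

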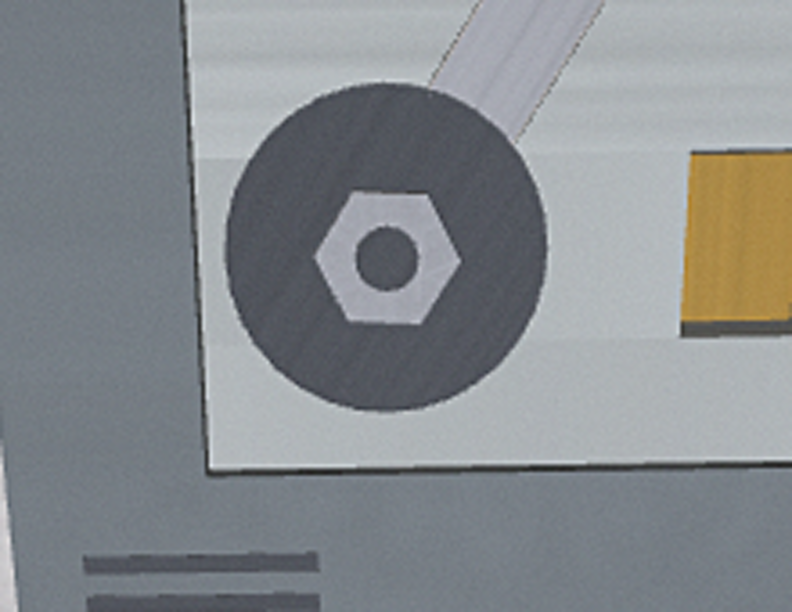

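```bash
python3 - <<'E'
from h import *
s=snap('wrist'); st()
sub=s['color'][60:230,180:400]; g=cv2.cvtColor(np.ascontiguousarray(sub),cv2.COLOR_RGB2GRAY)
# disc: region mask dark grey joined with hex
c=(108,70)
m=(g<120).astype('uint8'); Y,X=np.mgrid[:g.shape[0],:g.shape[1]]; m[np.hypot(X-c[0],Y-c[1])>60]=0
n,l,stt,ce=cv2.connectedComponentsWithStats(m); k=l[70+30,108]; mm=(l==k).astype('uint8')
cn=max(cv2.findContours(mm,0,1)[0],key=len)[:,0,:].astype(float)+[180,60]
P=ray(s,cn,.06)[:,:2]
from scipy.optimize import least_squares
r=least_squares(lambda p:np.hypot(P[:,0]-p[0],P[:,1]-p[1])-p[2],[.569,.047,.032],loss='soft_l1',f_scale=.0005); print('disc',r.x.round(4))
inv=((g>150)&(np.hypot(X-c[0],Y-c[1])<30)).astype('uint8')
cn=max(cv2.findContours(inv,0,1)[0],key=cv2.contourArea)
h=cv2.convexHull(cn)[:,0,:].astype(float)+[180,60]
P=ray(s,h,.072)[:,:2]; 
import itertools
A=cv2.findContours(inv,0,1)[0]; A=max(A,key=cv2.contourArea)[:,0,:].astype(float)+[180,60]; P=ray(s,A,.072)[:,:2]
def f(p):
    d=P-p[:2]; a=np.arctan2(d[:,1],d[:,0])-p[2]; a=(a+np.pi/6)%(np.pi/3)-np.pi/6
    return np.hypot(*d.T)*np.cos(a)-p[3]
for a0 in (0,.26,.52,.78):
    r=least_squares(f,[.569,.047,a0,.012]); print('hex',r.x[:2].round(4),'flat normal deg mod60',np.degrees(r.x[2])%60,'half AF',r.x[3].round(5),r.cost)
E
```

```text
t 22.55 p [0.5101 0.0479 0.1532] rpy [ 1.7998e+02  3.0000e-02 -5.0000e-02] F [-0.8 -0.5  0.1] op 0.0874
disc [0.5688 0.0461 0.0314]
hex [0.5688 0.046 ] flat normal deg mod60 58.066184830027 half AF 0.01149 1.9979049086072633e-06
hex [0.5688 0.046 ] flat normal deg mod60 58.06618483946596 half AF 0.01149 1.997904908607259e-06
hex [0.5688 0.046 ] flat normal deg mod60 58.06618483397272 half AF 0.01149 1.997904908607259e-06
hex [0.5688 0.046 ] flat normal deg mod60 58.066184834756676 half AF 0.01149 1.997904908607259e-06
```

```bash
python3 -m handwheel '[[[-0.002,-0.015,-0.01,0,0],[-0.002,-0.03,-0.02,0,0],[-0.002,-0.035,-0.015,0,0],[-0.002,-0.037,0,0,0],[-0.002,-0.037,0,0,0],[-0.002,-0.037,0,0,0],[-0.002,-0.037,0,0,0],[-0.002,-0.037,0,0,0],[-0.002,-0.037,0,0,0],[-0.002,-0.037,0,0,0],[0,-0.02,0,0,0],[0,-0.01,0,0,0],[0,0,0,0,0],[0,0,0,0,0]]]'; python3 - <<'E'
from h import *
st(); s=snap('wrist'); save(s,'w17');look(['wrench','mat'],s,place_of,.003);look(['worm_top'],s,place_of,.022); look(['wrench_grip'],s,place_of,.01)
r=silhouettes('wrench',s); print([(x['conf'],x['region'].sum(),x['xy']) for x in r[:3]])
E
```

```text
clock: 23.72
tool_pos: [0.4902, 0.4171, 0.1979]
orientation: [179.9, 0.0, -0.0]
force: [0.9, -0.4, 0.5]
opening: 0.0874
t 23.72 p [0.4902 0.4171 0.1979] rpy [ 1.7994e+02  4.0000e-02 -0.0000e+00] F [ 0.9 -0.4  0.5] op 0.0874
wrench 0.61 [280.7  72.7] [0.5933 0.4176 0.003 ]
wrench 0.53 [283.  159.2] [0.5113 0.4153 0.003 ]
worm_top 0.64 [287.  110.2] [0.5597 0.4119 0.022 ]
wrench_grip 0.94 [285.7 162.6] [0.509  0.4127 0.01  ]
[(0.75, np.int64(5876), [286.9, 121.9]), (0.63, np.int64(60), [510.0, 261.8])]
```

View pics/w17.png

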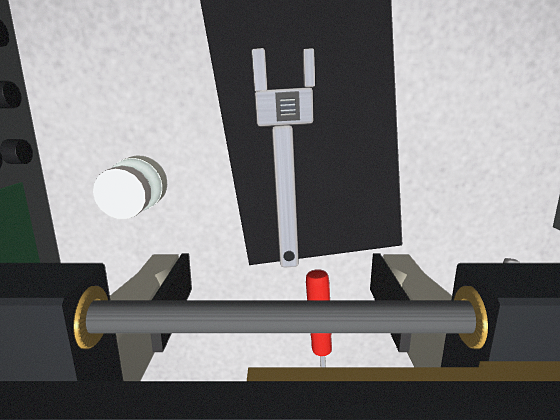

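```bash
python3 - <<'E'
from h import *
s=snap('wrist')
g=cv2.cvtColor(s['color'],cv2.COLOR_RGB2GRAY)
mid=[]
for r in range(135,248,3):
    row=g[r,262:312]; xs=np.where(row>95)[0]
    if len(xs): mid.append((262+(xs.min()+xs.max())/2,r, xs.max()-xs.min()+1))
mid=np.array(mid); P=ray(s,mid[:,:2],.017)[:,:2]
k=np.polyfit(P[:,0],P[:,1],1); print('heading',np.degrees(np.arctan(k[0])),'resid',np.std(P[:,1]-np.polyval(k,P[:,0])),'y at .51',np.polyval(k,.51), mid[::8])
pts={'end':(289,266.5),'headback':(284,126),'throat':(284,89),'tipL':(258,48),'tipR':(308,48)}
for n,p in pts.items(): print(n,ray(s,[p],.017)[0].round(4))
for a,b in [((314,95),(314,120)),((257,95),(257,120))]: print(ray(s,[a],.017)[0].round(4))
save(s,'w17c',(230,30,340,280),2.4)
E
```

```text
heading 3.107959154921209 resid 0.0002125913335261915 y at .51 0.41462791500139007 [[282.5 135.   20. ]
 [283.5 159.   20. ]
 [285.  183.   19. ]
 [286.  207.   19. ]
 [287.5 231.   18. ]]
end [0.3985 0.4088 0.017 ]
headback [0.5455 0.4145 0.017 ]
throat [0.5789 0.4146 0.017 ]
tipL [0.6137 0.4379 0.017 ]
tipR [0.6136 0.3931 0.017 ]
[0.5736 0.3867 0.017 ]
[0.5736 0.4396 0.017 ]
```

View pics/w17c.png

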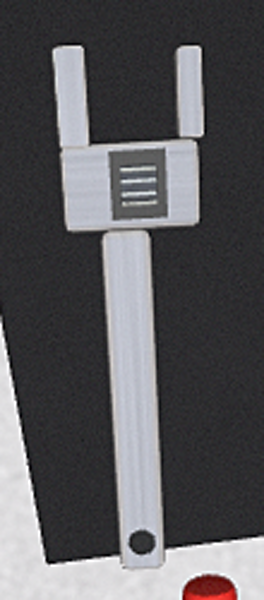

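```bash
python3 - <<'E'
from h import *
st(); go(.5116,.4147,.03,3.1)
E
python3 -m handwheel '[[[0.005,0.0005,0.015,-0.053,0.2],[0.008,0.0005,0.035,0,0.4],[0.006,0.0005,0.04,0,0.5],[0.002,0,0.04,0,0.5],[0,0,0.025,0,0.5],[0,0,0.01,0,0.5],[0,0,0,0,0.5],[0,0,0,0,0.5]]]'; python3 - <<'E'
from h import *
st(); go(.5116,.4147,-.0045,3.1); s=snap('wrist'); save(s,'w18')
E
```

```text
t 24.07 p [0.4904 0.417  0.1989] rpy [-1.7997e+02 -2.0000e-02 -4.0000e-02] F [0.3 0.5 0.1] op 0.0876
shift along present tool axes mm [ 21.2   2.4 168.9] j6 32.2 j1 57.7
tool turn rad -0.0549
clock: 24.73
tool_pos: [0.5118, 0.4174, 0.0344]
orientation: [-180.0, -0.0, 3.1]
force: [0.3, 0.8, 0.6]
opening: 0.0449
t 24.73 p [0.5118 0.4174 0.0344] rpy [-1.7999e+02 -5.0000e-02  3.0600e+00] F [0.3 0.8 0.6] op 0.0449
shift along present tool axes mm [-0.3  2.7 38.9] j6 36.9 j1 56.1
tool turn rad -0.0006
```

View pics/w18.png

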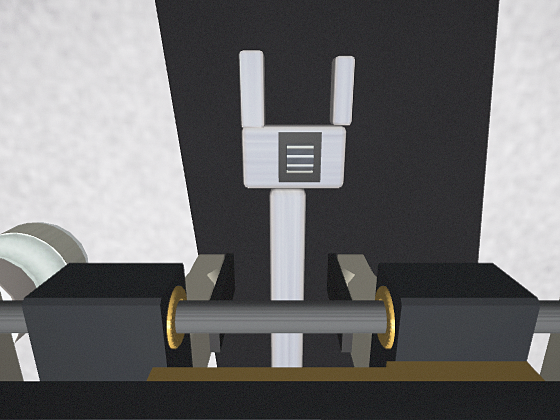

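```bash
python3 -m handwheel '[[[0,0.0027,0.008,0,0.5],[0,0,0.014,0,0.5],[0,0,0.01,0,0.5],[0,0,0.005,0,0.5],[0,0,0.001,0,0.5],[0,0,0,0,0.5]]]'; python3 -c "
from h import *
st(); go(.5116,.4147,-.0045,3.1)"
```

```text
clock: 25.28
tool_pos: [0.5114, 0.4144, -0.0045]
orientation: [180.0, -0.0, 3.1]
force: [-0.3, -0.7, -0.0]
opening: 0.044
t 25.28 p [ 0.5114  0.4144 -0.0045] rpy [179.99  -0.     3.05] F [-0.3 -0.7 -0. ] op 0.044
shift along present tool axes mm [ 0.3 -0.3  0. ] j6 37.1 j1 56.0
tool turn rad -0.0008
```

```bash
python3 -m handwheel '[[[0,0,0,0,1],[0,0,0,0,1],[0,0,0,0,1],[0,0,0,0,1],[0,0,0,0,1],[0,0,0,0,1],[0,0,0,0,1],[0,0,0,0,1]]]';  python3 -m handwheel '[[[0,0,-0.01,0,1],[0,0,-0.02,0,1],[0,0,-0.03,0,1],[0,0,-0.03,0,1],[0,0,-0.02,0,1],[0,0,-0.01,0,1],[0,0,0,0,1]]]'; python3 - <<'E'
from h import *
st(); s=snap('wrist'); save(s,'w19')
E
```

```text
clock: 25.95
tool_pos: [0.5114, 0.4143, -0.0042]
orientation: [180.0, -0.0, 3.0]
force: [-1.5, -2.8, 5.1]
opening: 0.0197
clock: 26.53
tool_pos: [0.512, 0.4155, 0.1181]
orientation: [-179.8, -0.2, 3.1]
force: [0.1, -0.2, -3.1]
opening: 0.0197
t 26.53 p [0.512  0.4155 0.1181] rpy [-1.7981e+02 -1.5000e-01  3.0500e+00] F [ 0.1 -0.2 -3.1] op 0.0197
```

View pics/w19.png

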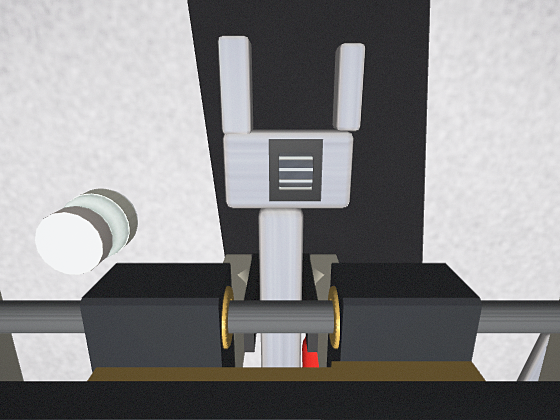

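```bash
python3 - <<'E'
from h import *
s=snap('wrist'); s['W']=s['tool_from_camera']
for n,p in {'tipL':(235,37),'tipR':(352,44),'fixinner':(250,80),'movinner':(339,80),'headback':(281,208),'throat':(290,131),'hl':(260,230),'hr':(302,230),'hl2':(262,350),'hr2':(301,350)}.items():
    print(n,ray(s,[p],-.0213)[0].round(4))
E
```

```text
tipL [ 0.1021 -0.018  -0.0213]
tipR [ 0.0997  0.0258 -0.0213]
fixinner [ 0.087  -0.0128 -0.0213]
movinner [ 0.087   0.0215 -0.0213]
headback [ 0.0355 -0.0008 -0.0213]
throat [ 0.0678  0.0028 -0.0213]
hl [ 0.0255 -0.0099 -0.0213]
hr [ 0.0255  0.0084 -0.0213]
hl2 [-0.0367 -0.01   -0.0213]
hr2 [-0.0367  0.009  -0.0213]
```

```bash
python3 -c "
from h import *
st(); go(.4927,.0081,.09,28)"; python3 -m handwheel '[[[0,0.01,0.006,0,1],[-0.001,0.02,0.01,0,1],[-0.002,0.03,0.006,0,1],[-0.002,0.03,0,0,1],[-0.002,0.03,0,0,1],[-0.002,0.03,0,0,1],[-0.002,0.03,0,0,1],[-0.002,0.03,0,0,1],[-0.002,0.03,0,0,1],[-0.002,0.03,0,0,1],[-0.002,0.03,0,0,1],[-0.002,0.03,0,0,1],[-0.001,0.02,0,0,1],[0,0.01,0,0,1],[0,0,0,0,1]]]'; python3 -c "
from h import *
st(); go(.4927,.0081,.09,28)"
```

```text
t 26.63 p [0.5106 0.414  0.1144] rpy [1.7998e+02 8.0000e-02 3.0200e+00] F [-0.7  0.4 -3.5] op 0.0197
shift along present tool axes mm [-39.2 404.3  24.6] j6 37.1 j1 56.0
tool turn rad -0.436
clock: 27.88
tool_pos: [0.5069, 0.0511, 0.0918]
orientation: [179.9, 0.2, 2.9]
force: [0.9, 0.3, -3.6]
opening: 0.0195
t 27.88 p [0.5069 0.0511 0.0918] rpy [179.93   0.18   2.89] F [ 0.9  0.3 -3.6] op 0.0195
shift along present tool axes mm [-16.3  42.3   1.9] j6 65.0 j1 27.9
tool turn rad -0.4382
```

```bash
python3 -m handwheel '[[[-0.004,0.01,0,0,1],[-0.006,0.016,0,0,1],[-0.004,0.011,0,0,1],[-0.0023,0.005,0,-0.04,1],[0,0,0,-0.08,1],[0,0,0,-0.1,1],[0,0,0,-0.1,1],[0,0,0,-0.08,1],[0,0,0,-0.0382,1],[0,0,0,0,1],[0,0,0,0,1]]]'; python3 - <<'E'
from h import *
st(); go(.4927,.0081,.09,28); s=snap('wrist'); save(s,'w20')
E
```

```text
clock: 28.8
tool_pos: [0.4941, 0.011, 0.0931]
orientation: [-180.0, 0.0, 28.1]
force: [-0.8, 0.1, -4.0]
opening: 0.0197
t 28.8 p [0.4941 0.011  0.0931] rpy [-1.7999e+02  3.0000e-02  2.8080e+01] F [-0.8  0.1 -4. ] op 0.0197
shift along present tool axes mm [-2.6  1.9  3.1] j6 94.0 j1 24.1
tool turn rad 0.0014
```

View pics/w20.png

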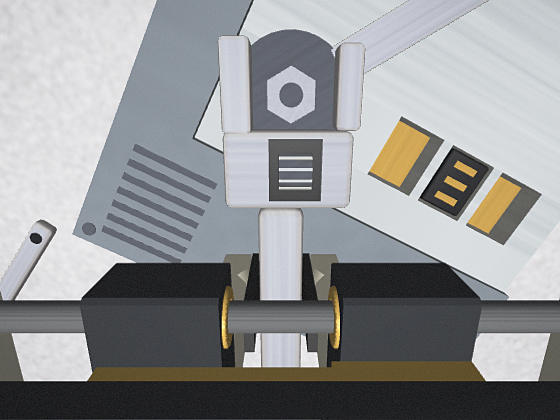

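```bash
python3 -m handwheel '[[[-0.0026,0.0019,0.004,0.001,1],[0,0,0.009,0,1],[0,0,0.007,0,1],[0,0,0.003,0,1],[0,0,0,0,1]]]'; python3 - <<'E'
from h import *
st(); go(.4927,.0081,.0527,28); s=snap('wrist'); save(s,'w21',(180,10,400,230),2.7)
E
```

```text
clock: 29.27
tool_pos: [0.4921, 0.0077, 0.0691]
orientation: [-180.0, 0.1, 28.1]
force: [-0.7, -0.4, -3.0]
opening: 0.0196
t 29.27 p [0.4921 0.0077 0.0691] rpy [-1.7998e+02  1.4000e-01  2.8070e+01] F [-0.7 -0.4 -3. ] op 0.0196
shift along present tool axes mm [ 0.8 -0.1 16.4] j6 94.3 j1 23.8
tool turn rad 0.0011
```

View pics/w21.png

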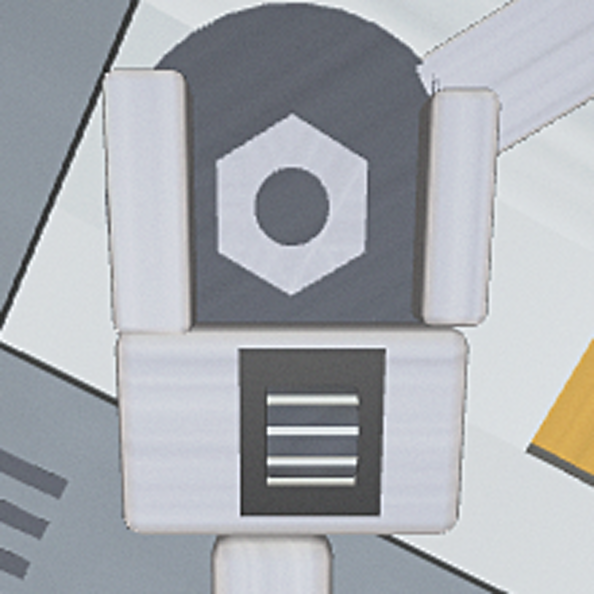

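```bash
python3 -m handwheel '[[[0.0008,0,0.004,0,1],[0,0,0.005,0,1],[0,0,0.003,0,1],[0,0,0,0,1]]]'|egrep 'tool|force';python3 -m handwheel '[[[0,0,0.002,0,1],[0,0,0.001,0,1],[0,0,0,0,1]]]'|egrep 'tool|force'; python3 -m handwheel '[[[0,0,0.001,0,1],[0,0,0,0,1]]]'|egrep 'tool|force'
```

```text
tool_pos: [0.4932, 0.0082, 0.0577]
force: [-0.7, -1.3, -3.7]
tool_pos: [0.4936, 0.0084, 0.0553]
force: [-0.4, 0.1, -3.2]
tool_pos: [0.4937, 0.0084, 0.0544]
force: [-0.3, -0.4, -3.3]
```

```bash
for i in 1 2 3; do python3 -m handwheel '[[[0,0,0.0007,0,1],[0,0,0,0,1]]]'|egrep 'tool|force'; done; python3 - <<'E'
from h import *
st(); s=snap('wrist'); save(s,'w22',(180,10,400,230),2.7)
E
```

```text
tool_pos: [0.4937, 0.0084, 0.0537]
force: [0.3, -0.1, -2.7]
tool_pos: [0.4937, 0.0084, 0.053]
force: [0.7, 0.0, -2.4]
tool_pos: [0.4938, 0.0084, 0.0528]
force: [-2.4, 0.3, 2.2]
t 30.57 p [0.4938 0.0084 0.0528] rpy [ 1.7999e+02 -1.0000e-02  2.8110e+01] F [-2.4  0.3  2.2] op 0.0199
```

View pics/w22.png

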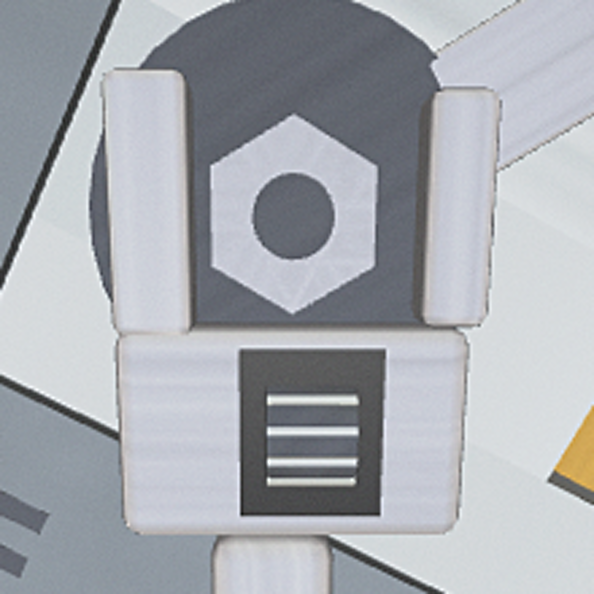

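```bash
python3 -m handwheel '[[[0,0.0013,0,0,1],[0,0.0013,0,0,1],[0,0,0,0,1]]]'; python3 - <<'E'
from h import *
st(); s=snap('wrist'); save(s,'w23',(180,10,400,230),2.7)
E
```

```text
clock: 30.87
tool_pos: [0.4954, 0.0065, 0.0528]
orientation: [-180.0, -0.1, 28.1]
force: [-2.3, 2.7, 4.1]
opening: 0.0192
t 30.87 p [0.4954 0.0065 0.0528] rpy [-1.7999e+02 -6.0000e-02  2.8100e+01] F [-2.3  2.7  4.1] op 0.0192
```

View pics/w23.png

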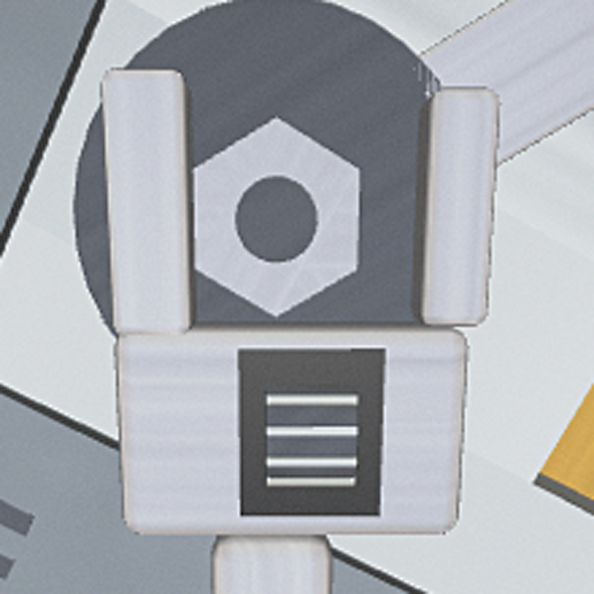

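```bash
python3 -m handwheel '[[[0,0,0,0,0.5],[0,0,0,0,0.5],[0,0,0,0,0.5],[0,0,0,0,0.5],[0,0,0,0,0.5],[0,0,0,0,0.5],[0,0,-0.008,0,0.5],[0,0,-0.015,0,0.5],[0,0,-0.008,0,1],[0,0.0,0,0,1],[0.01,0.002,0,0,1],[0.018,0.002,0,0,1],[0.013,0.0013,0,0,1],[0.004,0,0,0,1],[0,0,0,0,1],[0,0,0,0,1]]]'; python3 - <<'E'
from h import *
st(); s=snap('wrist'); save(s,'w24'); look(['worm_top'],s,place_of,.079); look(['hex'],s,place_of,.06)
E
```

```text
clock: 32.25
tool_pos: [0.5366, 0.0225, 0.0825]
orientation: [-180.0, 0.1, 28.1]
force: [-0.0, -1.0, 0.3]
opening: 0.0009
t 32.25 p [0.5366 0.0225 0.0825] rpy [-1.7998e+02  9.0000e-02  2.8080e+01] F [-0.  -1.   0.3] op 0.0009
worm_top 0.91 [281.3 249.4] [0.5417 0.0258 0.079 ]
worm_top 0.66 [274.8 157.8] [0.5821 0.0509 0.079 ]
hex 0.71 [274.1 177.7] [0.5696 0.045  0.06  ]
```

View pics/w24.png

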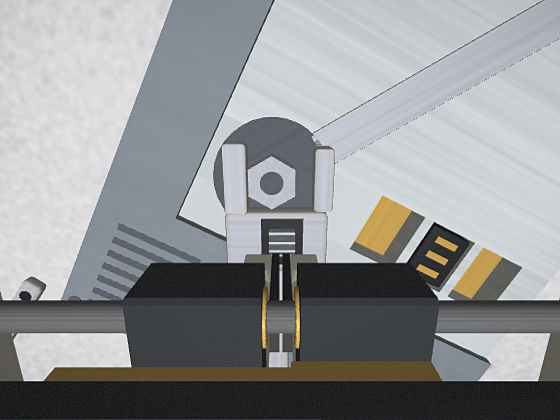

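```bash
python3 -m handwheel '[[[0,0,0.006,0,1],[0,0,0.005,0,1],[0,0,0.001,0,1],[0,0,0,0,1]]]'|egrep 'tool|force'; for i in 1 2 3; do python3 -m handwheel '[[[0,0,0.0007,0,1],[0,0,0,0,1]]]'|egrep 'tool|force'; done
```

```text
tool_pos: [0.5365, 0.0224, 0.0707]
force: [0.5, 0.1, -0.4]
tool_pos: [0.5371, 0.0226, 0.0706]
force: [-0.2, 0.2, 0.9]
tool_pos: [0.5372, 0.0226, 0.07]
force: [0.1, 0.5, -0.4]
tool_pos: [0.5371, 0.0226, 0.0692]
force: [-0.3, 0.2, 0.2]
```

```bash
for i in 1 2 3 4; do python3 -m handwheel '[[[0,0,0.0005,0,1],[0,0,0,0,1]]]'|egrep 'tool|force'; done
```

```text
tool_pos: [0.5372, 0.0226, 0.0689]
force: [-0.8, 0.0, 0.9]
tool_pos: [0.5372, 0.0226, 0.0687]
force: [-1.3, 0.5, 4.5]
tool_pos: [0.5374, 0.0226, 0.0686]
force: [-2.8, 0.5, 7.0]
tool_pos: [0.5377, 0.0227, 0.0685]
force: [-3.2, 1.3, 10.8]
```

```bash
python3 -m handwheel '[[[0.002,0,0,0,1],[0.002,0,0,0,1],[0.002,0,0,0,1]]]'|egrep 'tool|force';  python3 -m handwheel '[[[0.002,0,0,0,1],[0.002,0,0,0,1],[0.002,0,0,0,1],[0,0,0,0,1]]]'|egrep 'tool|force';python3 - <<'E'
from h import *
st(); s=snap('wrist'); save(s,'w25',(180,100,400,300),3)
E
```

```text
tool_pos: [0.5428, 0.0255, 0.0685]
force: [-4.6, 0.8, 10.8]
tool_pos: [0.5485, 0.0285, 0.0685]
force: [-2.0, 0.8, 10.6]
t 34.48 p [0.5485 0.0285 0.0685] rpy [ 1.7997e+02 -7.0000e-02  2.8130e+01] F [-2.   0.8 10.6] op 0.0006
```

View pics/w25.png

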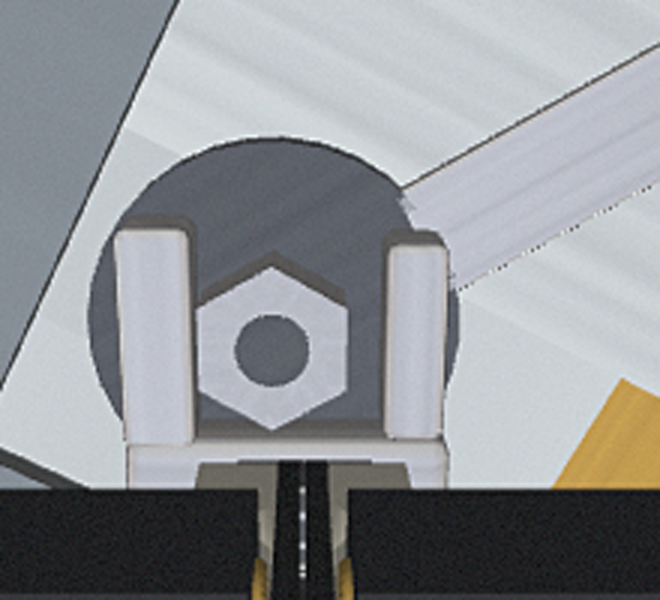

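```bash
python3 -m handwheel '[[[0,0,-0.006,0,1],[0,0,0,0,1],[-0.007,0,0,0,1],[-0.007,0,0,0,1],[0,0,0,0,1],[0,0,0.0045,0,1],[0,0,0,0,1],[0,0,0.0015,0,1],[0,0,0,0,1]]]'|egrep 'tool|force'
```

```text
tool_pos: [0.5355, 0.0215, 0.0681]
force: [-5.4, -0.5, 14.1]
```

```bash
python3 -m handwheel '[[[0.002,0,-0.0002,0,1],[0.002,0,0,0,1],[0.002,0,0,0,1],[0.002,0,0,0,1],[0.002,0,0,0,1],[0.002,0,0,0,1],[0.002,0,0,0,1],[0,0,0,0,1]]]'|egrep 'tool|force';python3 - <<'E'
from h import *
st(); s=snap('wrist'); save(s,'w26',(180,100,400,300),3)
E
```

```text
tool_pos: [0.5486, 0.0285, 0.0685]
force: [-2.9, 0.4, 11.9]
t 35.95 p [0.5486 0.0285 0.0685] rpy [ 1.7996e+02 -6.0000e-02  2.8140e+01] F [-2.9  0.4 11.9] op 0.0004
```

View pics/w26.png

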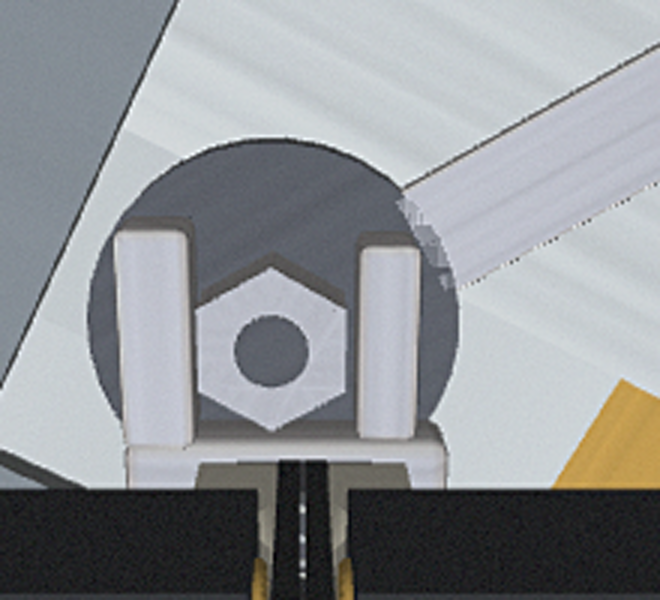

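```bash
python3 -m handwheel '[[[0,0,-0.006,0,1],[0,0,0,0,1],[-0.007,0,0,0,1],[-0.007,0,0,0,1],[0,0,0,0,1],[0,0,0.0045,0,1],[0,0,0,0,1],[0,0,0.0015,0,1],[0,0,0,0,1]]]'|egrep 'tool|force'
python3 -m handwheel '[[[0.002,0,-0.0002,0,1],[0.002,0,0,0,1],[0.002,0,0,0,1],[0.002,0,0,0,1],[0.001,0,0,0,1]]]'|egrep 'tool|force';python3 - <<'E'
from h import *
st(); s=snap('wrist'); save(s,'w27',(180,100,400,300),3)
E
```

```text
tool_pos: [0.5354, 0.0215, 0.0682]
force: [-4.9, -0.7, 12.1]
tool_pos: [0.5436, 0.0256, 0.0685]
force: [-4.2, -2.5, 10.9]
t 37.17 p [0.5436 0.0256 0.0685] rpy [1.7995e+02 2.0000e-02 2.8130e+01] F [-4.2 -2.5 10.9] op 0.0005
```

View pics/w27.png

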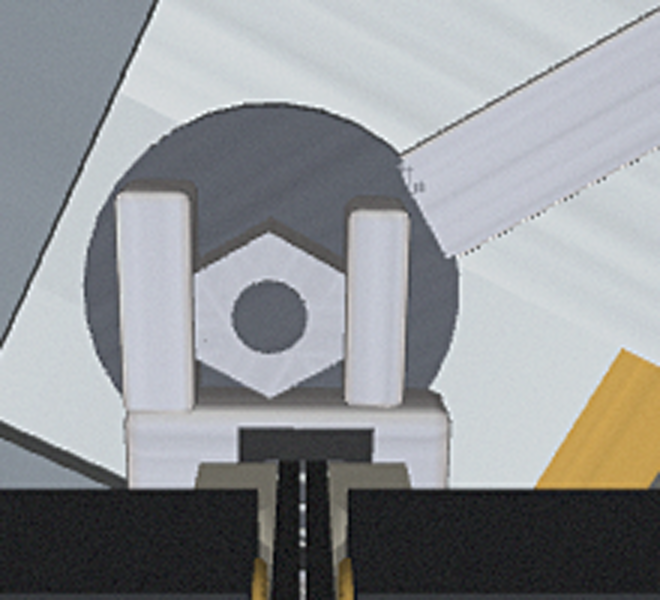

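```bash
python3 -m handwheel '[[[0.0015,0,0,0,1],[0.0015,0,0,0,1],[0.001,0,0,0,1],[0,0,0,0,1]]]'|egrep 'tool|force';python3 - <<'E'
from h import *
st(); s=snap('wrist'); save(s,'w28',(180,100,400,300),3)
E
```

```text
tool_pos: [0.5455, 0.0265, 0.0683]
force: [-7.7, -5.3, 15.9]
t 37.55 p [0.5455 0.0265 0.0683] rpy [179.96   0.21  28.11] F [-7.7 -5.3 15.9] op 0.0002
```

View pics/w28.png

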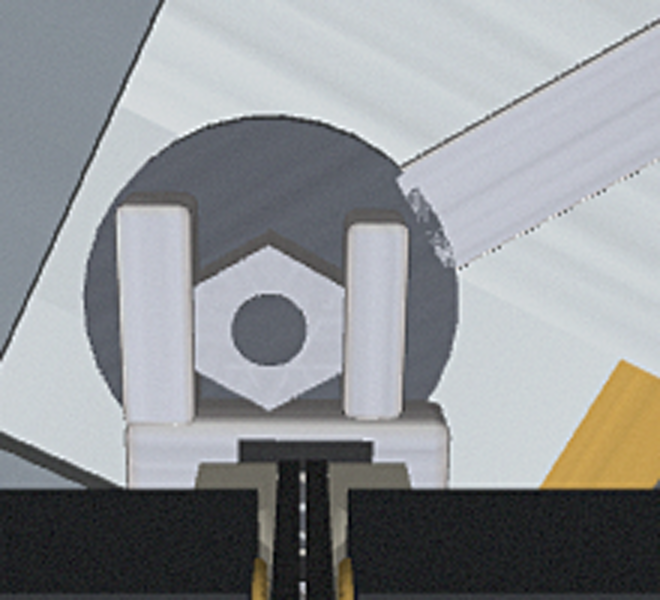

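```bash
python3 -m handwheel '[[[0,0,-0.004,0,1],[0,0,-0.012,0,1],[0,0,-0.008,0,0.5],[0,0,0,0,0.5],[0,0,0,0,0.5],[0,0,0,0,0.5]]]'; python3 - <<'E'
from h import *
st(); go(.4893,.0037,.08,28); s=snap('wrist'); save(s,'w29')
E
```

```text
clock: 38.1
tool_pos: [0.5466, 0.0278, 0.0912]
orientation: [-180.0, 0.0, 28.1]
force: [1.0, 0.4, -0.7]
opening: 0.0214
t 38.1 p [0.5466 0.0278 0.0912] rpy [-1.7999e+02  2.0000e-02  2.8080e+01] F [ 1.   0.4 -0.7] op 0.0214
shift along present tool axes mm [-61.9  -5.7  11.2] j6 94.7 j1 23.4
tool turn rad 0.0015
```

View pics/w29.png

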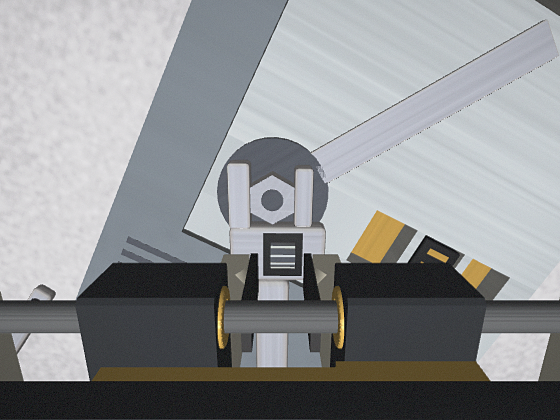

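```bash
python3 -m handwheel '[[[-0.01,-0.001,0,0,0.5],[-0.018,-0.002,0,0,0.5],[-0.018,-0.0017,0.004,0,0.5],[-0.012,-0.001,0.006,0,0.5],[-0.0039,0,0.002,0,0.5],[0,0,0,0,0.5]]]'; python3 - <<'E'
from h import *
st(); go(.4893,.0037,.053,28); s=snap('wrist'); save(s,'w30')
E
```

```text
clock: 38.65
tool_pos: [0.488, 0.003, 0.0792]
orientation: [-180.0, 0.1, 28.1]
force: [-0.7, 0.2, 0.0]
opening: 0.0442
t 38.65 p [0.488  0.003  0.0792] rpy [-1.7998e+02  8.0000e-02  2.8080e+01] F [-0.7  0.2  0. ] op 0.0442
shift along present tool axes mm [ 1.5 -0.  26.2] j6 94.6 j1 23.5
tool turn rad 0.0013
```

View pics/w30.png

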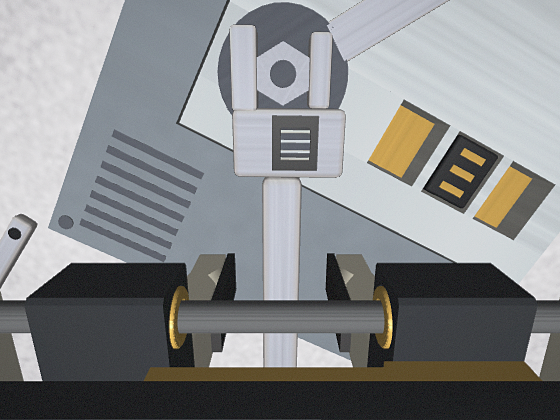

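```bash
python3 -m handwheel '[[[0,0,0.01,0,0.5],[0,0,0.01,0,0.5],[0,0,0.005,0,0.5],[0,0,0.001,0,0.5],[0,0,0,0,1],[0,0,0,0,1],[0,0,0,0,1],[0,0,0,0,1],[0,0,0,0,1],[0,0,0,0,1],[0,0,0,0,1],[0,0,0,0,1]]]'; python3 -c "
from h import *
o=st(); import numpy as np
d=np.array([.5688,.046])-o['tool_pos'][:2]; print(np.hypot(*d),np.degrees(np.arctan2(d[1],d[0])))"
```

```text
clock: 39.7
tool_pos: [0.4899, 0.0038, 0.0541]
orientation: [180.0, -0.0, 28.1]
force: [-0.2, 0.2, 3.6]
opening: 0.0196
t 39.7 p [0.4899 0.0038 0.0541] rpy [ 1.7999e+02 -4.0000e-02  2.8100e+01] F [-0.2  0.2  3.6] op 0.0196
0.0895192036107706 28.159400857697072
```

```bash
python3 -m handwheel '[[[0,-0.0018,0,0.02,1],[0.0001,-0.0036,0,0.04,1],[0.0001,-0.0045,0,0.05,1],[0.0001,-0.0045,0,0.05,1],[0.0001,-0.0045,0,0.05,1],[0.0001,-0.0045,0,0.05,1],[0,0,0,0,1]]]'; python3 - <<'E'
from h import *
o=st(); d=np.array([.5688,.046])-o['tool_pos'][:2]; print(np.hypot(*d),np.degrees(np.arctan2(d[1],d[0])),o['moment'])
s=snap('wrist'); save(s,'w31')
E
```

```text
clock: 40.28
tool_pos: [0.4818, 0.026, 0.054]
orientation: [180.0, -0.1, 13.0]
force: [0.8, 0.8, 4.7]
opening: 0.0199
t 40.28 p [0.4818 0.026  0.054 ] rpy [ 1.7999e+02 -7.0000e-02  1.3040e+01] F [0.8 0.8 4.7] op 0.0199
0.08927995017880631 12.949100692851811 [ 0.08478659 -0.19941268 -0.17618684]
```

View pics/w31.png

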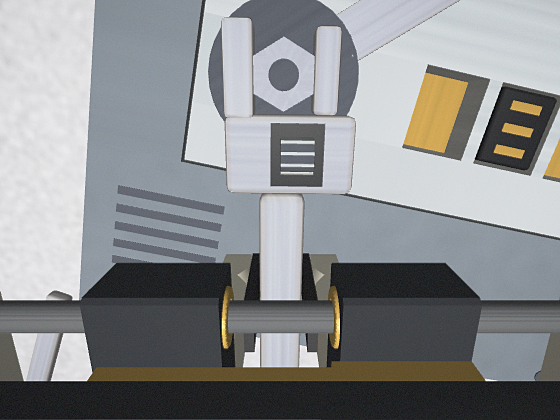

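```bash
python3 -m handwheel '[[[0.0001,-0.0036,0,0.04,1],[0.0001,-0.0045,0,0.05,1],[0.0001,-0.0045,0,0.05,1],[0.0001,-0.0045,0,0.05,1],[0.0001,-0.0045,0,0.05,1],[0.0001,-0.0045,0,0.05,1],[0.0001,-0.0045,0,0.05,1],[0.0001,-0.0045,0,0.05,1],[0.0001,-0.0045,0,0.05,1],[0.0001,-0.0045,0,0.05,1],[0.0001,-0.0045,0,0.05,1],[0,-0.0027,0,0.03,1],[0,0,0,0,1]]]'; python3 - <<'E'
from h import *
o=st(); d=np.array([.5688,.046])-o['tool_pos'][:2]; print(np.hypot(*d),np.degrees(np.arctan2(d[1],d[0])),o['moment'])
s=snap('wrist'); save(s,'w32')
E
```

```text
clock: 41.42
tool_pos: [0.4848, 0.0757, 0.054]
orientation: [180.0, -0.1, -19.5]
force: [4.4, -4.6, 3.1]
opening: 0.0198
t 41.42 p [0.4848 0.0757 0.054 ] rpy [ 1.7998e+02 -7.0000e-02 -1.9460e+01] F [ 4.4 -4.6  3.1] op 0.0198
0.08906810328392167 -19.508807033458616 [-1.92419965 -1.59583136 -0.12186673]
```

View pics/w32.png

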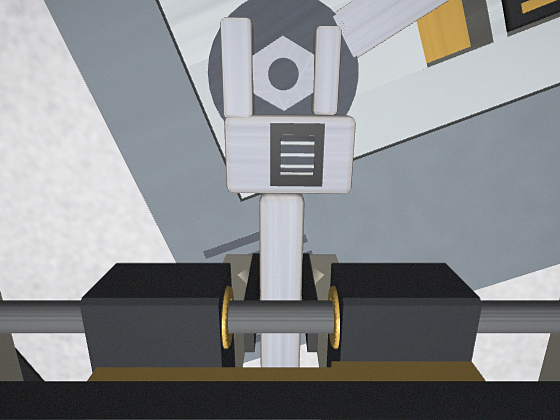

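```bash
for i in 1 2 3; do python3 -m handwheel '[[[0,-0.0027,0,0.03,1],[0,-0.0022,0,0.025,1],[0,0,0,0,1]]]' |egrep 'ori|force'; done;  python3 - <<'E'
from h import *
o=st(); d=np.array([.5688,.046])-o['tool_pos'][:2]; print(np.hypot(*d),np.degrees(np.arctan2(d[1],d[0])),o['moment'])
s=snap('wrist'); save(s,'w33')
E
```

```text
orientation: [180.0, -0.1, -22.6]
force: [4.0, -6.3, 3.7]
orientation: [180.0, -0.1, -25.7]
force: [4.5, -6.8, 4.1]
orientation: [180.0, -0.1, -28.9]
force: [3.7, -6.6, 4.5]
t 42.22 p [0.4905 0.0888 0.054 ] rpy [ 1.7996e+02 -7.0000e-02 -2.8880e+01] F [ 3.7 -6.6  4.5] op 0.0198
0.08925849461466542 -28.680547800159445 [-2.4382093  -1.48468228  0.06455422]
```

View pics/w33.png

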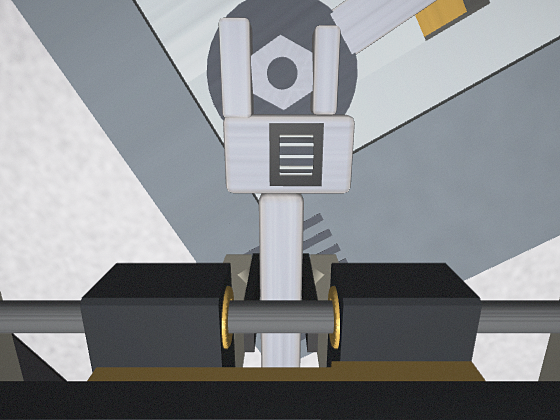

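```bash
for i in 1 2 3; do python3 -m handwheel '[[[0,-0.0018,0,0.02,1],[0,-0.0009,0,0.01,1],[0,0,0,0,1]]]' |egrep 'ori|force'; done;  python3 - <<'E'
from h import *
o=st(); d=np.array([.5688,.046])-o['tool_pos'][:2]; print(np.hypot(*d),np.degrees(np.arctan2(d[1],d[0])),o['moment'])
s=snap('wrist'); save(s,'w34'); s=snap('top'); save(s,'t34',(230,120,360,250),5)
E
```

```text
orientation: [179.9, -0.1, -30.5]
force: [3.0, -7.7, 5.8]
orientation: [179.9, -0.1, -32.3]
force: [3.6, -6.8, 4.2]
orientation: [179.9, -0.0, -34.0]
force: [1.5, -7.4, 6.0]
t 43.02 p [0.4941 0.0953 0.054 ] rpy [ 1.7991e+02 -5.0000e-02 -3.3980e+01] F [ 1.5 -7.4  6. ] op 0.0198
0.0894902795653746 -33.405358755008514 [-2.75816285 -0.83579268  0.2885254 ]
```

View pics/w34.png

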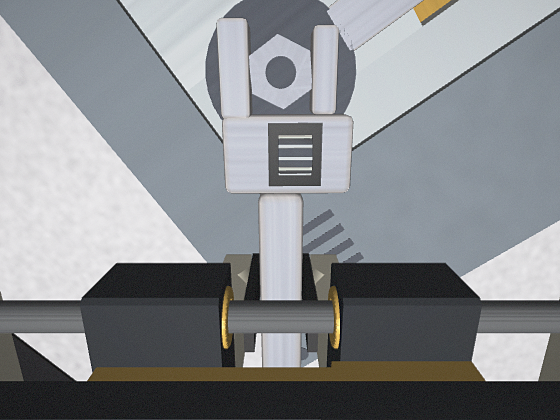

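View pics/t34.png

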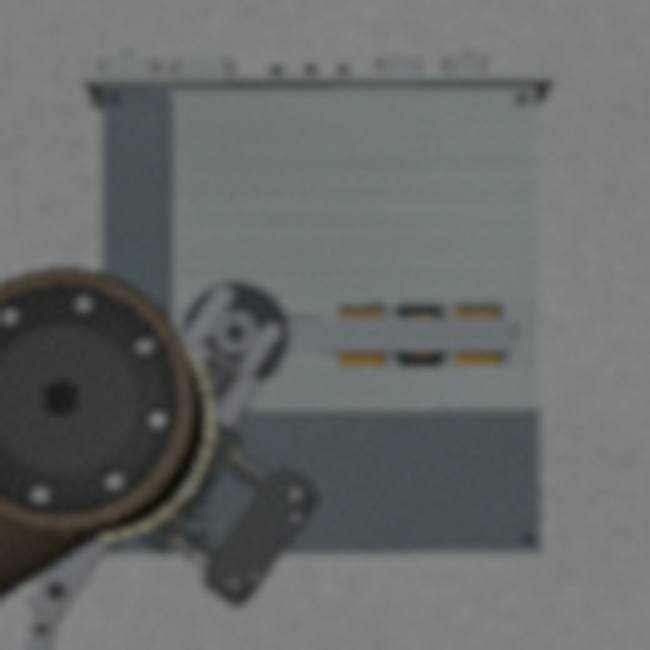

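```bash
python3 -m handwheel '[[[0,0.0023,0,-0.025,1],[0,0,0,0,1]]]' |egrep 'ori|force'; python3 -m handwheel '[[[0,0.0018,0,-0.02,1],[0,0,0,0,1]]]' |egrep 'ori|force'; python3 -c "
from h import *
save(snap('wrist'),'w35',(180,0,400,200),3)
save(snap('top'),'t35',(230,120,360,250),5)"
```

```text
orientation: [-179.9, -0.1, -32.5]
force: [4.5, -3.4, 3.1]
orientation: [-179.9, -0.1, -31.4]
force: [4.8, -2.8, 2.9]
```

View pics/w35.png

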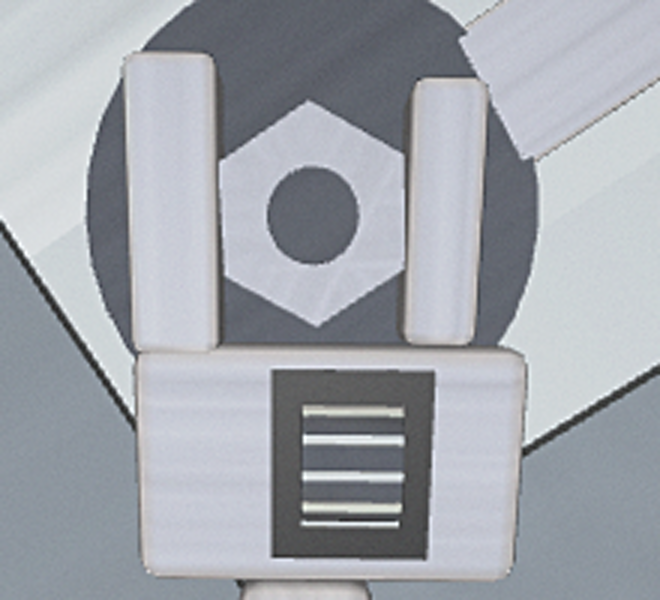

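```bash
python3 -m handwheel '[[[0.0006,0,0,0,1],[0,0,0,0,1]]]' |egrep 'tool|force'; for i in 1 2 3 ; do python3 -m handwheel '[[[0,0,-0.001,0,1],[0,0,-0.001,0,1],[0,0,0,0,1]]]' |egrep 'tool|force'; done; python3 -c "
from h import *
st();save(snap('wrist'),'w36',(180,0,400,200),3)"
```

```text
tool_pos: [0.4925, 0.0931, 0.054]
force: [1.2, 0.5, 5.9]
tool_pos: [0.4916, 0.0927, 0.0552]
force: [3.5, -0.8, -4.5]
tool_pos: [0.4914, 0.0927, 0.0573]
force: [1.2, 0.4, -6.6]
tool_pos: [0.4915, 0.0926, 0.0595]
force: [-0.3, 0.8, -5.6]
t 44.47 p [0.4915 0.0926 0.0595] rpy [ 1.7995e+02  5.0000e-02 -3.1510e+01] F [-0.3  0.8 -5.6] op 0.0192
```

View pics/w36.png

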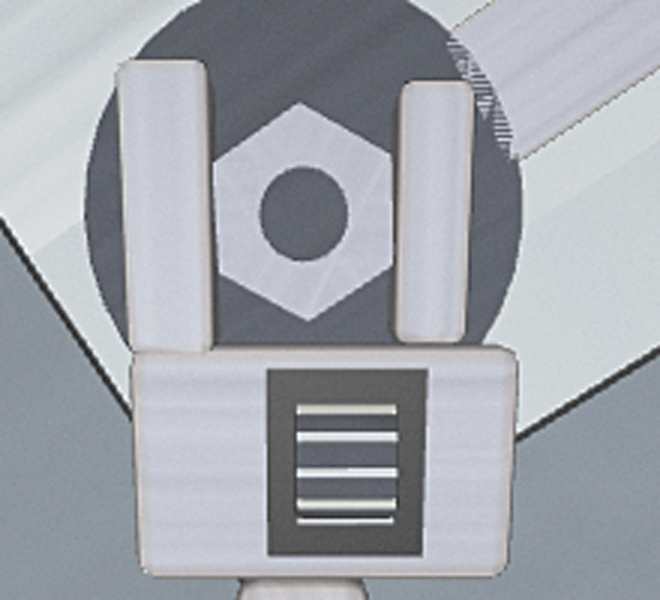

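```bash
python3 -m handwheel '[[[0,0,-0.002,0,1],[0,0,-0.003,0,1],[0,0,-0.003,0,1],[0,0,-0.004,0,1],[0,0,-0.008,0,1],[0,0,-0.012,0,1],[0,0,0,0,1]]]' |egrep 'tool|force|open'; python3 -c "
from h import *
st();save(snap('wrist'),'w37');save(snap('scene'),'s37',(200,130,460,330),3)"
```

```text
tool_pos: [0.4937, 0.0934, 0.0943]
force: [0.7, 0.5, -3.6]
opening: 0.0195
t 45.1 p [0.4937 0.0934 0.0943] rpy [-1.7982e+02 -1.3000e-01 -3.1460e+01] F [ 0.7  0.5 -3.6] op 0.0195
```

View pics/w37.png

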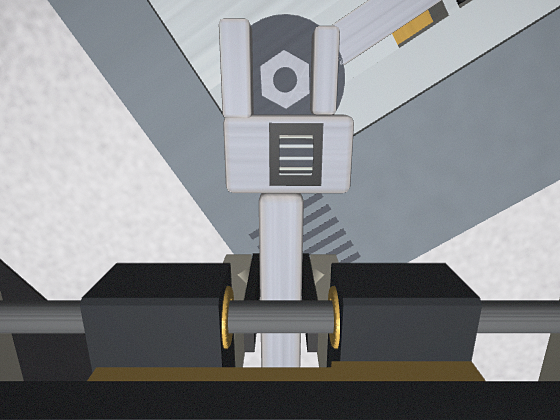

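View pics/s37.png

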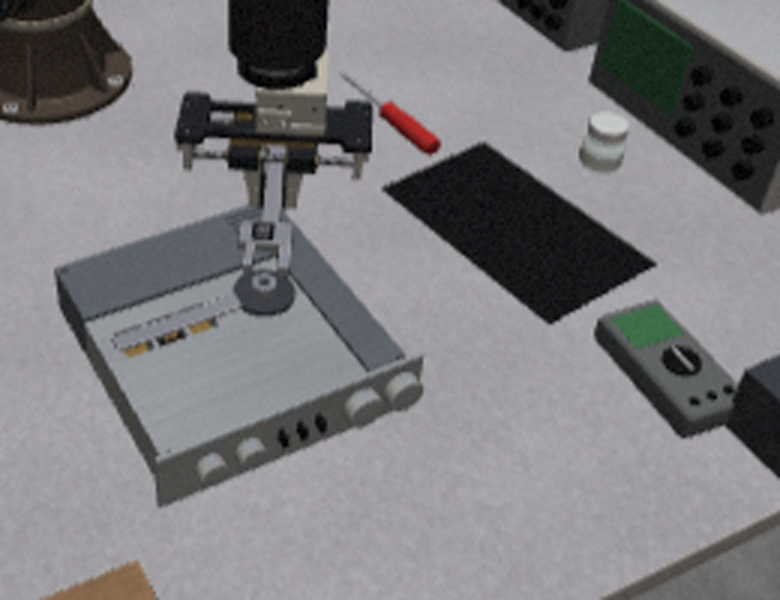

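```bash
python3 - <<'E'
from h import *
from scipy.optimize import least_squares
s=snap('wrist'); g=cv2.cvtColor(s['color'],cv2.COLOR_RGB2GRAY)
c=(285,79); Y,X=np.mgrid[:g.shape[0],:g.shape[1]]
inv=((g>150)&(np.hypot(X-c[0],Y-c[1])<32)&(X<312)&(X>253)).astype('uint8')
n,l,stt,ce=cv2.connectedComponentsWithStats(inv); 
k=l[79,c[0]+19]; print(k,stt[k] if k else None)
A=max(cv2.findContours((l==k).astype('uint8'),0,1)[0],key=cv2.contourArea)[:,0,:].astype(float); P=ray(s,A,.072)[:,:2]
def f(p):
    d=P-p[:2]; a=np.arctan2(d[:,1],d[:,0])-p[2]; a=(a+np.pi/6)%(np.pi/3)-np.pi/6
    return np.hypot(*d.T)*np.cos(a)-p[3]
r=least_squares(f,[.569,.046,0,.012]); print(r.x, np.degrees(r.x[2])%60, r.cost)
t=snap('top'); 
look(['bar_tip','hex'],t,place_of,.06)
E
```

```text
1 [ 258   48   50   59 1662]
[0.56878928 0.04605475 0.0206037  0.01172196] 1.1805050473104133 1.9090252263402795e-06
bar_tip 0.94 [331.9 186.7] [ 0.5688 -0.1197  0.06  ]
bar_tip 0.33 [311.1 185.2] [ 0.5724 -0.058   0.06  ]
hex 0.61 [276.9 188.2] [0.5622 0.0435 0.06  ]
```

```bash
python3 - <<'E'
from h import *
t=snap('top')
r=silhouettes('mat',t); 
for x in r[:1]:
    m=x['region'].astype('uint8'); cn=max(cv2.findContours(m,0,1)[0],key=cv2.contourArea); rect=cv2.minAreaRect(cn); b=cv2.boxPoints(rect); P=ray(t,b,.003)[:,:2]
    print(x['conf'],b.round(0).tolist(),P.round(4).tolist(),P.mean(0)); 
    for k in range(4):
        e=P[k]-P[k-1]; print(np.linalg.norm(e).round(4),np.degrees(np.arctan2(e[1],e[0])).round(1))
save(t,'t38',(120,130,360,310),3.3)
go(.553,.3926,.10,8)
E
```

```text
0.92 [[135.0, 153.0], [191.0, 148.0], [199.0, 227.0], [144.0, 232.0]] [[0.6724, 0.4913], [0.6931, 0.3167], [0.4453, 0.2843], [0.4247, 0.457]] [0.55888098 0.38733309]
0.2501 7.9
0.1758 -83.2
0.25 -172.5
0.1739 96.8
shift along present tool axes mm [-104.6 -287.7   -8.9] j6 25.3 j1 33.2
tool turn rad -0.6894
```

View pics/t38.png

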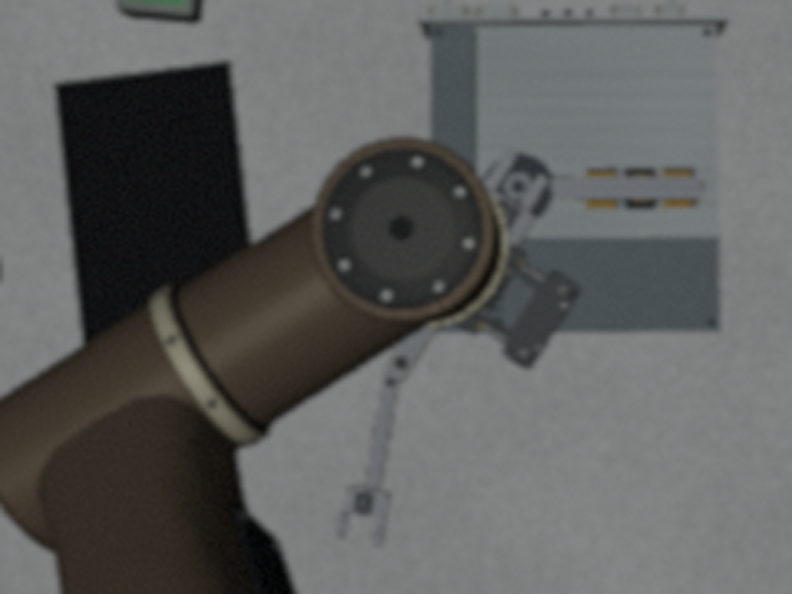

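```bash
python3 -c "
from h import *
st(); go(.546,.388,.10,7.5)"; python3 -m handwheel '[[[-0.003,-0.008,0,0,1],[-0.006,-0.016,-0.003,0,1],[-0.009,-0.024,-0.003,0,1],[-0.009,-0.024,0,0,1],[-0.009,-0.024,0,0,1],[-0.009,-0.024,0,0,1],[-0.009,-0.024,0,0,1],[-0.009,-0.024,0,0,1],[-0.009,-0.024,0,0,1],[-0.009,-0.024,0,0,1],[-0.009,-0.024,0,0,1],[-0.009,-0.024,0,0,1],[-0.006,-0.016,0,0,1],[0,-0.008,0,0,1],[0,0,0,0,1]]]';  python3 -m handwheel '[[[0,0,0,-0.04,1],[0,0,0,-0.08,1],[0,0,0,-0.1,1],[0,0,0,-0.1,1],[0,0,0,-0.1,1],[0,0,0,-0.1,1],[0,0,0,-0.08,1],[0,0,0,-0.06,1],[0,0,0,-0.02,1],[0,0,0,0,1]]]'; python3 - <<'E'
from h import *
st(); go(.546,.388,.05,7.5); save(snap('wrist'),'w39')
E
```

```text
t 45.5 p [0.4919 0.0926 0.0912] rpy [ 1.7996e+02  2.0000e-02 -3.1500e+01] F [ 0.2 -0.4 -3.7] op 0.0198
shift along present tool axes mm [-108.2 -280.1   -8.9] j6 25.3 j1 33.2
tool turn rad -0.6807
clock: 46.75
tool_pos: [0.5533, 0.3951, 0.0966]
orientation: [180.0, -0.0, -31.4]
force: [-0.7, 0.6, -3.5]
opening: 0.0199
clock: 47.58
tool_pos: [0.5529, 0.3925, 0.0975]
orientation: [180.0, 0.0, 7.4]
force: [-0.5, -0.1, -3.9]
opening: 0.0195
t 47.58 p [0.5529 0.3925 0.0975] rpy [1.7998e+02 3.0000e-02 7.4200e+00] F [-0.5 -0.1 -3.9] op 0.0195
shift along present tool axes mm [-7.4  3.5 47.5] j6 45.6 j1 51.8
tool turn rad -0.0013
```

View pics/w39.png

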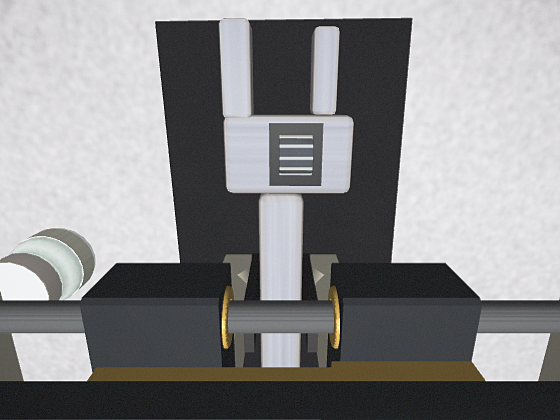

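```bash
python3 -m handwheel '[[[-0.004,0.002,0.01,0,1],[-0.0034,0.0015,0.02,0,1],[0,0,0.025,0,1],[0,0,0.02,0,1],[0,0,0.012,0,1],[0,0,0.006,0,1],[0,0,0.003,0,1],[0,0,0,0,1]]]'|egrep 'tool|force|open'; for i in 1 2 3 4 5; do python3 -m handwheel '[[[0,0,0.001,0,1],[0,0,0,0,1]]]'|egrep 'tool|force'; done
```

```text
tool_pos: [0.5463, 0.3888, 0.0014]
force: [0.0, 0.1, -3.4]
opening: 0.0195
tool_pos: [0.5468, 0.3894, 0.0017]
force: [0.3, -0.6, -2.8]
tool_pos: [0.5464, 0.3891, 0.0003]
force: [-0.2, -0.7, -3.3]
tool_pos: [0.5462, 0.3888, -0.0012]
force: [-0.6, -0.3, -2.7]
tool_pos: [0.5462, 0.3888, -0.0023]
force: [-1.1, 0.7, -2.4]
tool_pos: [0.5463, 0.3888, -0.0029]
force: [-1.2, -0.3, 2.4]
```

Contact with the mat; release and lift.

```bash
python3 -m handwheel '[[[0,0,0,0,0.5],[0,0,0,0,0.5],[0,0,0,0,0.5],[0,0,0,0,0.5],[0,0,0,0,0.5],[0,0,0,0,0.5],[0,0,-0.01,0,0.5],[0,0,-0.03,0,0.5],[-0.005,0,-0.04,0,0.3],[-0.01,0,-0.04,0,0],[-0.01,0,-0.03,0,0],[-0.01,0,-0.02,0,0],[0,0,0,0,0],[0,0,0,0,0]]]'; python3 - <<'E'
from h import *
st(); save(snap('wrist'),'w40'); t=snap('top'); save(t,'t40',(120,120,480,320),2.2)
E
```

```text
clock: 50.3
tool_pos: [0.5117, 0.3849, 0.1694]
orientation: [-179.8, -0.2, 7.5]
force: [-0.8, -0.4, -1.4]
opening: 0.0782
t 50.3 p [0.5117 0.3849 0.1694] rpy [-1.7982e+02 -1.7000e-01  7.5000e+00] F [-0.8 -0.4 -1.4] op 0.0782
```

View pics/w40.png

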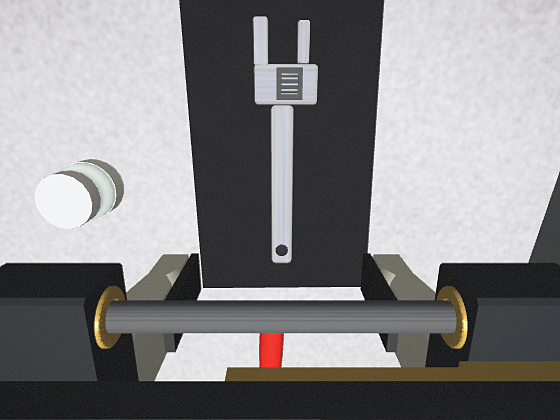

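View pics/t40.png

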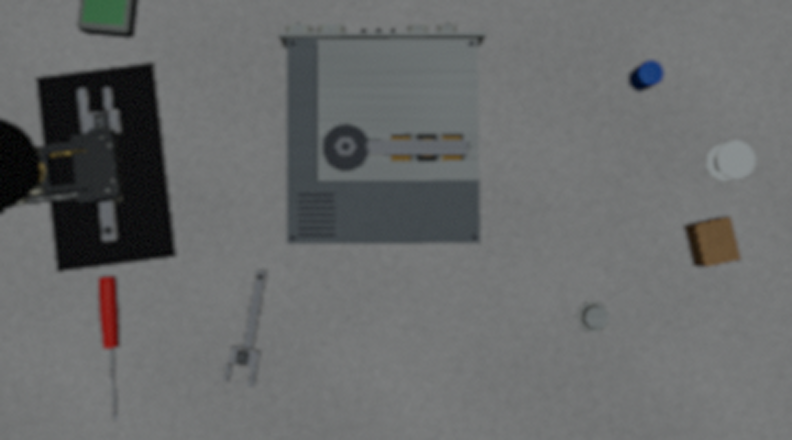

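```bash
python3 -m handwheel '[[[0,0,0,0,0],[0,0,0,0,0]]]'; python3 -c "
from plant import close_job
print(close_job())"
```

```text
clock: 50.57
tool_pos: [0.5113, 0.3837, 0.1653]
orientation: [179.9, 0.1, 7.5]
force: [-0.6, -0.4, -1.8]
opening: 0.0872
the job is handed in; nothing more can be done
None
```

I finished the job in order and handed it in at about 51 s of the 210 s; no verdict was reported.

- **Module:** I found only one module on the bench. It is pressed into recess 1. The plate gave way over about 7 mm, then stopped hard at 29 N, and the close picture shows the top flush.
- **Wrench:** I used the large wrench from the mat, set it flat over the hex, and rolled the worm in three strokes until the jaw was snug. I then turned the bar with the wrench until it resisted at the stop.
- **Bar angle:** With the wrench lifted off, the hex flats read -88.8°, the same as the recess row direction. The turn I measured was about 57°, not the full 1.10 rad (63°), so the bar probably did not start at exactly zero.
- **Wrench returned:** It lies flat and wholly on the mat, mid-mat and a few centimetres from where it started. The last top view shows the other things where they were.

**Checks that failed or disagreed**
- **Fingertip position:** By touch, the fingertips end about 10 mm behind the TCP, not 17 mm ahead as stated. My first two attempts to grip the module therefore closed above it, the first also lifting before the fingers had finished closing. Neither moved it.
- **Hex slip at the stop:** The hex turned a few degrees within the jaws there. I backed the wrench off by that much before lifting it clear.

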